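Put the bench tools back into their foam inserts

TASK

Put the pencil, the adjustable spanner, the red screwdriver and the tape measure back into the tray, each lying flat at the bottom of the foam cut-out that has its own outline. Somebody has dropped the pencil into the spanner's cut-out, so it has to come out of there before the spanner can go in. Leave the tin of pins in its cut-out and do not disturb the roll of masking tape on the bench.

Things in the scene. Friction and masses are not known exactly. Their poses are not given: they have to be found in the camera images.
- pencil: Red carpenter's pencil, 163 x 14 x 7 mm, 15 g. Origin: centre of its underside; y along its length, the sharpened end at -y; z up. It starts loose in the bottom of the spanner's cut-out, roughly along it.
- spanner: Grey steel adjustable spanner lying flat, 183 x 29 x 8.5 mm, 190 g. Origin: centre of its underside; y along its length, the jaws (30 mm wide) at -y, the handle end (18 mm wide) at +y; at the origin it is about 22 mm wide, and it may be gripped there across x. z up.
- screwdriver: Red screwdriver lying on its side, 190 x 31 x 31 mm, 70 g. Origin: centre of its underside; y along its length: the red handle, 30 mm thick, from y = +2 to +95 mm, the steel blade, 6 mm thick, from +2 to -95 mm. Grip the handle across x at y = +45 mm (about the centre of mass). z up.
- tape_measure: Yellow and black tape measure lying on its side, 64 (x) x 84 (y) x 35 mm high, 240 g. Origin: centre of its underside; the case reaches from y = -25 to +42 mm, the metal end hook from -25 to -42 mm; z up. Grip the case across x at y = +8 mm.
- insert_spanner: Dark foam insert in a red tray, 214x91x26. Origin: centre of underside; x along it, away from robot; z up. Cut-out of spanner shape, blue floor, x -97 to 99: 25 wide (handle) below x=-40, 35 at 48, 44 (jaws) above; floor z=17 (9 deep), lip chamfered 4. Finger notch (dark) x -22 to 22, 80 wide, as deep. Home: spanner origin at x=0, y=0, z=17, its +y end to -x (does not fit reversed). All in mm.
- insert_screwdriver: Foam insert like insert_spanner (same size, origin, axes; order in the row varies). Cut-out of screwdriver shape: 42 wide (handle) at x -102 to 5, 18 wide (blade) at x 5 to 102; floor z=12 (14 deep), lip chamfered 4. Finger notch x -67 to -23, 80 wide, same depth. Home: screwdriver origin at x=0, y=0, z=12, its +y (handle) end to -x. All in mm.
- insert_tape: Foam insert like insert_spanner. Cut-out of tape-measure shape: 76 wide (case) at x -88 to -9, 48 wide (hook) at x -9 to 9; floor z=14 (12 deep), lip chamfered 4; no finger notch, the tape stands 23 out of the foam. Home: tape origin at x=-40, y=0, z=14, its +y end to -x (hook away from robot). The round cut-out at x=61 is taken by the tin. All in mm.
- insert_pencil: Foam insert like insert_spanner. Cut-out: a plain straight groove, x -89 to 89, 26 wide; floor z=17 (9 deep), lip chamfered 4. Finger notch x -22 to 22, 80 wide, same depth. Home: pencil origin at x=0, y=0, z=17, its length along x, either way round. All in mm.
- tin: Bystander: round dark tin of panel pins with a blue lid, 56 mm across, 21 mm high, standing in the round cut-out of insert_tape (9 mm of it above the foam). Origin: centre of its underside. To be left there.
- masking_tape: Bystander: roll of cream masking tape, 104 mm across, 25 mm high, lying on the bench to the left of the tray. Origin: centre of its underside. To be left alone.

How it is judged:
By the outcome, as a careful person would: the job done as asked, in the order asked, and still so for the second after the job is handed in, with the robot touching nothing.
It also fails if it takes over 93 s, if anything falls off the work surface, if the arm or the gripper's body presses on something with over 40 N, if the wrist force passes 120 N, or if a joint passes its speed limit or range.

ROBOT

A 6-joint arm with a two-finger parallel gripper is mounted at the origin on a cart in front of the work surface, level with it; the furniture and walls round the work are solid. World frame = base frame: x ahead of the robot, y to its left, z up, the work surface at z = 0. Lengths are in mm, angles in degrees, forces in N, time in s.
With the tool pointing down it reaches from about 350 to 1000 mm from the base axis. Payload 7.1 kg.
Tool frame: the origin (TCP) lies on the centre line of the jaws, within the pads' length; the fingertips stand arm.tcp_to_tips ahead of it and the grasp point (between the pads) lies 11 mm behind it (arm.tcp_to_tips is the distance from the TCP to the fingertips, in mm); z points along the fingers, y is the line along which they close (so a half turn about z gives the same grasp; the last joint's range is limited). The gripper opens to 85 mm and grips with 20 to 120 N. Pads are 22 mm wide; open, the fingers measure 114 mm over their backs; the gripper's body (76 mm by 85 mm) begins 54 mm behind the grasp point. The pads swing forward as they close: fully open they stand 13 mm farther back than shut.
Start: joints at [72.021, 24.242, 93.386, -0, 62.372, -1.089], TCP at [181.561, 598.03, 213.419] pointing down, gripper open.
Joint ranges: [-172.04, 172.04], [-51.8, 120.97], [4.93, 147.93], [-75.15, 255.16], [6.16, 154.13], [-145.62, 145.62]. Speed limits (degrees/s): [136.94, 136.94, 172.46, 180, 180, 180].

INTERFACE

Orientations are given as [roll, pitch, yaw] about the fixed x, y, z axes, in that order (R = Rz(yaw) Ry(pitch) Rx(roll)).
In Python, from workcell import arm gives the robot as it stands.
- The arm moves only by the tool drive_tool, never from a script. Its argument "commands" is a list of rows, each a list of 3 entries, a list of its own where there are three numbers: the shift along the world's x, y, z each as a share of 0.02 m, from -1 to 1, then the turn about the world's z as a share of 0.12 rad, from -1 to 1, then the opening, from 0 (shut) to 1 (fully open). A call has 1 to 10 rows; each row shifts and turns the commanded pose from where the row before left it; what a row does not reach is not made up. A row lasts 1/10 s, in which the tool goes at most 50 mm and 8.59 degrees, less where a joint would pass 70% of its speed; a pose out of reach is approached as far as the arm can. A call with a number of a shift or a turn outside -1 to 1 is refused whole. A call with a gripper value outside its range is refused whole. The fingers move at their own pace and stop on an object; "squeeze" is the grip in N (left out, the last holds). Time passes only in rows, so rows that do not move let the fingers close. It gives the time, the measured TCP pose, the force, the opening and the grip force at its end, in the units of the state.
- arm.observe(): the state, without advancing time (a new reading comes with each control period).
- arm.grab_frame(name): name is "side" or "top" or "wrist"; returns a dict with "pixels" (400x640x3 uint8, red, green, blue), "intrinsics" (3x3 intrinsics, pixels), "cam_to_world" (4x4, takes a point from camera to world coordinates). Camera axes: x right, y up, looking along -z (the intrinsics and any distortion apply to the point x, -y, -z); pixel columns grow to the right and rows downward; lengths in mm; the calibration is good to about 2 mm. The wrist camera is an equidistant fisheye: a pixel r from the principal point sees the ray r / f radians off the axis. A picture is of the moment at which its call begins. There is no depth.
- arm.job_done(): hands the job in; it is judged then, once.
The state is a dict: "clock": time; "joints": joint angles; "joint_velocities": joint speeds; "joint_efforts": joint torques, N m; "ee_pos": TCP position; "tool_rot": TCP orientation; "force": force on the tool from outside, world axes, zero at the start; "moment": the same for the moment, N m; "opening": finger opening in mm; "grasp_force": force on a finger pad.
Only numpy, scipy, OpenCV 4.12 (cv2) and the standard library are available. Lean on these libraries where they do the work, as an engineer would, in place of code of your own. Each camera call takes 0.05 s, during which the arm holds its last target. There are 200 camera calls.

## Working session

There is one attempt and no reset: what is moved stays moved. The work goes in short steps, Python scripts to look and compute and a tool call to move; the robot and the scene stay as the last step left them, time stands still between calls to the robot, and variables do not carry over. Pictures are saved under pics/ and viewed, at most 14 in all, crops included, and the job is handed in when it is done.

Besides the shell and the picture viewer there is one more tool, called after "Call:" as a command line: name --argument value ..., lists and objects as JSON in quotes. drive_tool: Moves the arm, as the interface text tells. Its arguments: {"type":"object","properties":{"commands":{"type":"array","items":{"type":"array"}},"squeeze":{"type":"number"}},"required":["commands"]}

```bash
ls; mkdir -p pics; python3 - <<'E'
from workcell import arm
import cv2,pickle
print(arm.observe(), arm.tcp_to_tips)
d={}
for n in("side","top","wrist"):
    f=arm.grab_frame(n); d[n]=f; cv2.imwrite(f"pics/{n}0.png",f["pixels"][:,:,::-1])
    print(n,f["intrinsics"],f["cam_to_world"],[k for k in f])
pickle.dump(d,open("f0.pkl","wb"))
E
```

```text
pics
{'clock': 0.0, 'joints': array([ 7.20208352e+01,  2.42850467e+01,  9.34335935e+01,  5.69910762e-05,
        6.23716801e+01, -1.08933330e+00]), 'joint_velocities': array([0.02716601, 0.04316129, 0.11440628, 0.01004529, 0.03007342,
       0.0297959 ]), 'joint_efforts': array([ 1.98152316e-03, -5.57380593e+01, -2.81745207e+01,  6.08081905e-05,
        7.31450928e-03,  1.53206514e-05]), 'ee_pos': array([181.38220715, 597.48180131, 212.62418817]), 'tool_rot': array([-1.79909697e+02, -1.76754639e-03,  1.63110141e+02]), 'force': array([0.30409485, 0.01985146, 0.13164086]), 'moment': array([0.03085023, 0.00650895, 0.00305123]), 'grasp_force': 0.0, 'opening': 85.22978189183345} 8.0
side [[510.02696305   0.         323.19757644]
 [  0.         510.02696305 195.11846029]
 [  0.           0.           1.        ]] [[ 9.97782447e-01 -3.60290887e-02  5.59651153e-02  6.18760673e+02]
 [ 6.61634462e-02  6.28498407e-01 -7.74991710e-01 -1.09876326e+03]
 [-7.25174076e-03  7.76975969e-01  6.29488487e-01  9.06822975e+02]
 [ 0.00000000e+00  0.00000000e+00  0.00000000e+00  1.00000000e+00]] ['pixels', '
[... 212 characters left out ...]
.44044804e+02]
 [-9.99709585e-01 -1.88049844e-02 -1.50704089e-02 -3.68142550e+01]
 [-1.66402868e-02  8.63282511e-02  9.96127770e-01  1.15809991e+03]
 [ 0.00000000e+00  0.00000000e+00  0.00000000e+00  1.00000000e+00]] ['pixels', 'intrinsics', 'cam_to_world']
wrist [[309.70691629   0.         316.85697141]
 [  0.         309.70691629 196.83193369]
 [  0.           0.           1.        ]] [[ 2.89748754e-01 -9.20598569e-01 -2.61808964e-01  1.14034557e+02]
 [ 9.57100963e-01  2.78169652e-01  8.11134512e-02  6.18394792e+02]
 [-1.84561877e-03 -2.74080133e-01  9.61705087e-01  3.72842662e+02]
 [ 0.00000000e+00  0.00000000e+00  0.00000000e+00  1.00000000e+00]] ['pixels', 'intrinsics', 'cam_to_world']
```

```bash
python3 -c "
import cv2
for n in('top','side'):
    i=cv2.imread(f'pics/{n}0.png');cv2.imwrite(f'pics/{n}0b.png',cv2.resize(i,(800,500),interpolation=cv2.INTER_CUBIC))"
```

```text
(no output)
```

View pics/top0b.png

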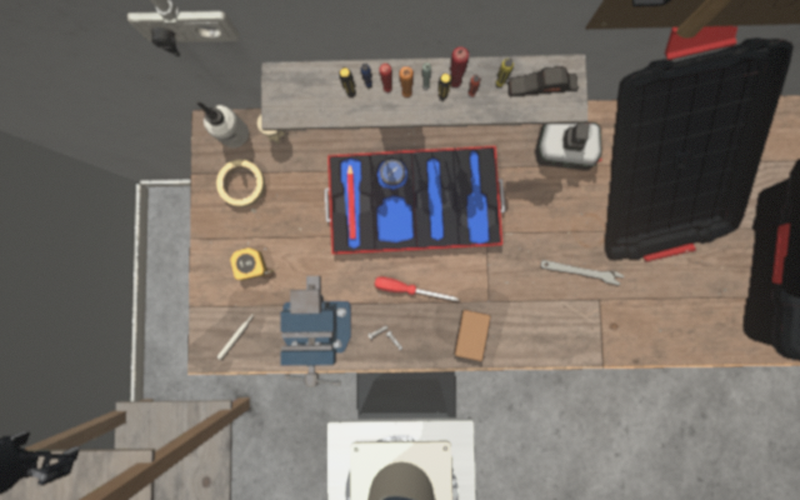

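View pics/side0b.png

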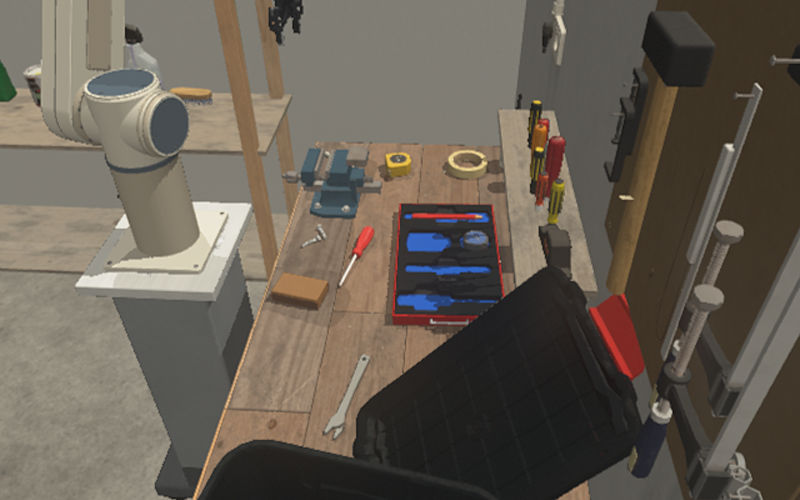

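The top view shows the tray at centre (330–500, 148–252), with the pencil in the leftmost cut-out. The tape measure is at (248,265), the screwdriver at (415,290), the spanner at (582,272) and the masking tape at (240,183). Next I'll look at the tray enlarged.

```bash
cat > h.py <<'E'
import numpy as np,cv2,pickle
from scipy.optimize import least_squares
def ray(f,u,v,fish=False):
    K=f["intrinsics"];T=f["cam_to_world"]
    a=(u-K[0,2])/K[0,0];b=(v-K[1,2])/K[1,1]
    if fish:
        r=np.hypot(a,b);s=np.sinc(r/np.pi);d=np.array([a*s,-b*s,-np.cos(r)])
    else: d=np.array([a,-b,-1.])
    return T[:3,3],T[:3,:3]@d
def onz(f,u,v,z,fish=False):
    o,d=ray(f,u,v,fish);return o+d*(z-o[2])/d[2]
def tri(rs):
    A=np.zeros((3,3));b=np.zeros(3)
    for o,d in rs:
        d=d/np.linalg.norm(d);P=np.eye(3)-np.outer(d,d);A+=P;b+=P@o
    p=np.linalg.solve(A,b)
    res=[np.linalg.norm(np.cross(p-o,d/np.linalg.norm(d))) for o,d in rs]
    return p,res
def proj(f,p,fish=False):
    K=f["intrinsics"];T=f["cam_to_world"];c=T[:3,:3].T@(np.asarray(p,float)-T[:3,3]);x,y,z=c[0],-c[1],-c[2]
    if fish:
        r=np.hypot(x,y);t=np.arctan2(r,z);x,y,z=x/r*t,y/r*t,1
    return np.array([K[0,0]*x/z+K[0,2],K[1,1]*y/z+K[1,2]])
E
python3 - <<'E'
import cv2,numpy as np
t=cv2.imread('pics/top0.png');s=cv2.imread('pics/side0.png')
a=cv2.resize(t[110:210,255:410],None,fx=5,fy=5,interpolation=cv2.INTER_CUBIC)
cv2.imwrite('pics/c1.png',a)
E
```

```text
(no output)
```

View pics/c1.png

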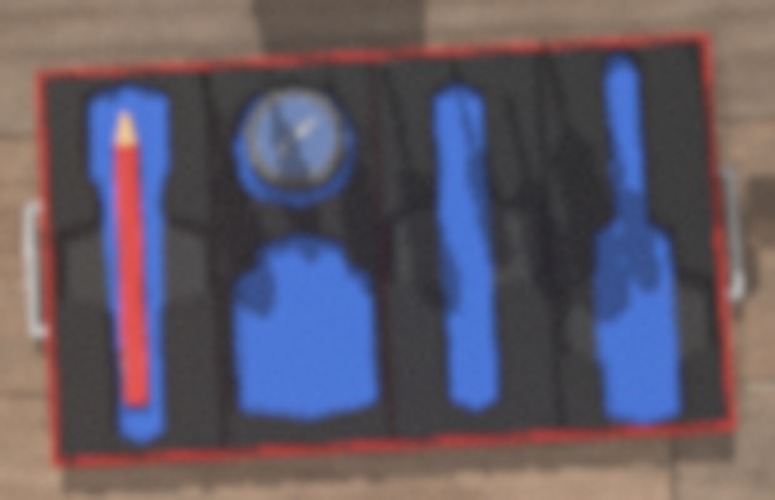

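View pics/wrist0.png

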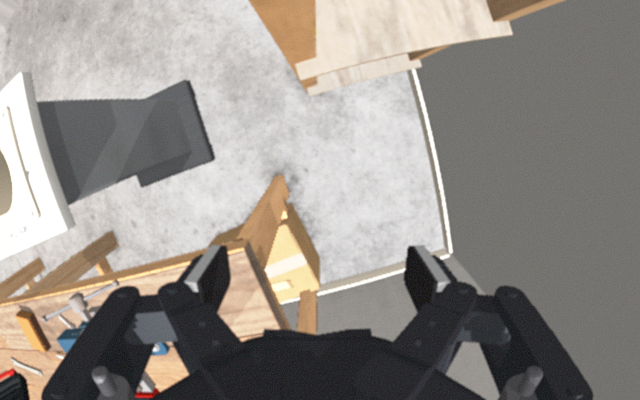

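The row runs left to right: spanner insert (holding the pencil, tip at crop (125,110), end (135,405)), tape and tin insert, pencil groove, screwdriver insert. The wrist view only shows the floor for now. I'll work out rough positions and check heights with two views.

```bash
python3 - <<'E'
from h import *
d=pickle.load(open('f0.pkl','rb'));t=d['top'];s=d['side']
C=lambda u,v:(255+(u+.5)/5-.5,110+(v+.5)/5-.5)
B=lambda u,v:((u+.5)/1.25-.5,(v+.5)/1.25-.5)
np.set_printoptions(precision=1,suppress=True)
for n,p,z in [('trayFL',C(42,75),26),('FR',C(708,38),26),('NL',C(57,462),26),('NR',C(733,428),26),('pen tip',C(125,110),20),('pen end',C(135,405),24),
 ('tape',B(248,265),30),('mask',B(240,183),20),('sd handle end',B(376,284),10),('sd tip',B(457,299),5),('sp handle',B(543,264),5),('sp jaw',B(618,280),5)]:
    print(n,onz(t,*p,z))
for n,a,b in [('FL',C(42,75),B(493,204)),('NL',C(57,462),B(400,206)),('NR',C(733,428),B(393,318)),('sptip',B(543,264),B(365,356)),('sdtip',B(457,299),B(342,285)),('sdh',B(376,284),B(371,229)),('pen end',C(135,405),B(410,217)),('tape',B(247,263),B(398,157))]:
    print(n,*tri([ray(t,*a),ray(s,*b)]))
E
```

```text
trayFL [734.5 146.2  26. ]
FR [ 747.4 -224.5   26. ]
NL [518.3 138.9  26. ]
NR [ 530.1 -231.    26. ]
pen tip [715.1 100.7  20. ]
pen end [549.1  96.1  24. ]
tape [494.4 323.9  30. ]
mask [678.6 346.7  20. ]
sd handle end [448.2  45.8  10. ]
sd tip [ 412.1 -132.4    5. ]
sp handle [ 485.9 -324.5    5. ]
sp jaw [ 447.7 -487.5    5. ]
FL [737.9 146.6  26.2] [np.float64(3.319947359616282), np.float64(3.3199473596161666)]
NL [519.6 140.5  16.9] [np.float64(0.6441705821415992), np.float64(0.6441705821416093)]
NR [ 532.  -232.4   17.2] [np.float64(1.2325642948445787), np.float64(1.2325642948447322)]
sptip [ 487.2 -323.5    8.1] [np.float64(1.4371154129867094), np.float64(1.4371154129865151)]
sdtip [ 415.2 -131.8    5.2] [np.float64(3.141176596384145), np.float64(3.1411765963843)]
sdh [454.3  46.2  16.7] [np.float64(6.194801254063235), np.float64(6.194801254063101)]
pen end [548.2  96.5  18.2] [np.float64(1.4228019095153037), np.float64(1.422801909515321)]
tape [500.3 322.8  41.5] [np.float64(2.0323454172721855), np.float64(2.032345417272277)]
```

Call:
drive_tool --commands '[[[1, -1, 0], 0.28, 1], [[1, -1, 0], 0.28, 1], [[1, -1, 0], 0.28, 1], [[1, -1, 0], 0.28, 1], [[1, -1, 0], 0.28, 1], [[1, -1, 0], 0.28, 1], [[1, -1, 0], 0.28, 1], [[1, -1, 0], 0.28, 1], [[1, -1, 0], 0.28, 1], [[1, -1, 0], 0.28, 1]]'

```text
clock: 1.15
ee_pos: [382.1, 397.0, 213.2]
tool_rot: [-180.0, -0.0, -177.6]
force: [0.6, -0.1, -0.0]
opening: 85.7
grasp_force: 0.0
```

Call:
drive_tool --commands '[[[1, -1, 0], 0, 1], [[1, -1, 0], 0, 1], [[1, -1, 0], 0, 1], [[1, -1, 0], 0, 1], [[1, -1, 0], 0, 1], [[1, -1, 0], 0, 1], [[1, -1, 0], 0, 0.6], [[1, -1, 0], 0, 0.45], [[1, -1, 0], 0, 0.45], [[1, -1, 0], 0, 0.45]]'

```text
clock: 2.15
ee_pos: [582.1, 197.0, 213.1]
tool_rot: [-180.0, -0.0, -177.6]
force: [-0.2, 0.1, -0.9]
opening: 38.4
grasp_force: 0.0
```

Call:
drive_tool --commands '[[[1, -1, 0], 0, 0.45], [[1, -1, 0], 0, 0.45], [[0, 0, 0], 0, 0.45], [[0, 0, 0], 0, 0.45]]'

```text
clock: 2.55
ee_pos: [621.3, 157.6, 212.9]
tool_rot: [180.0, -0.1, -177.7]
force: [-0.7, 0.5, -0.5]
opening: 38.4
grasp_force: 0.0
```

```bash
cat > snap.py <<'E'
import sys,cv2,pickle
from workcell import arm
n=sys.argv[1];f=arm.grab_frame("wrist");pickle.dump(f,open(n+'.pkl','wb'));cv2.imwrite(f'pics/{n}.png',f["pixels"][:,:,::-1])
o=arm.observe();print(o['clock'],o['ee_pos'].round(1))
E
python3 snap.py w1
```

```text
2.6 [620.9 158.1 213. ]
```

Call:
drive_tool --commands '[[[1, -1, 0], 0, 0.45], [[1, -1, 0], 0, 0.45], [[0, -1, 0], 0, 0.45], [[0, -1, 0], 0, 0.45], [[0, -1, 0], 0, 0.45], [[0, -1, 0], 0, 0.45], [[0, -1, 0], 0, 0.45], [[0, 0, 0], 0, 0.45], [[0, 0, 0], 0, 0.45]]'

```text
clock: 3.5
ee_pos: [660.9, 17.5, 213.6]
tool_rot: [180.0, -0.0, -177.7]
force: [-0.5, 0.3, -0.0]
opening: 38.4
grasp_force: 0.0
```

```bash
python3 snap.py w2; python3 -c "
import cv2
for n in('w1','w2'):
    i=cv2.imread(f'pics/{n}.png');cv2.imwrite(f'pics/{n}b.png',cv2.resize(i,(800,500),interpolation=cv2.INTER_CUBIC))"
```

```text
3.55 [661.1  18.1 213.6]
```

View pics/w1b.png

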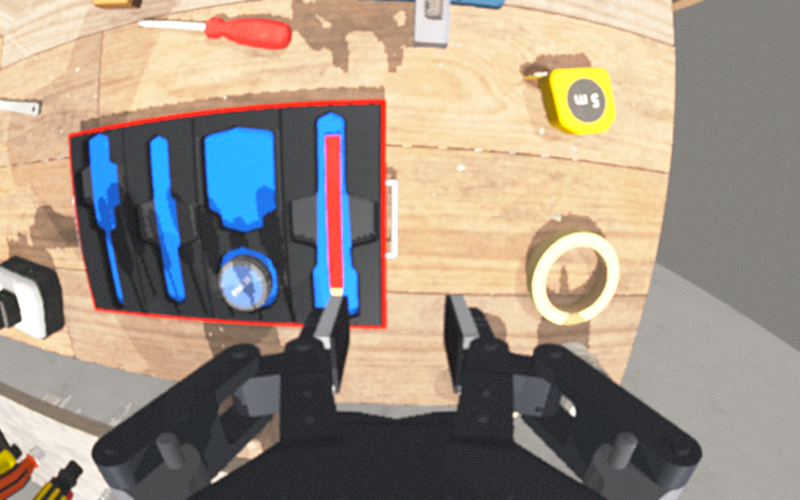

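View pics/w2b.png

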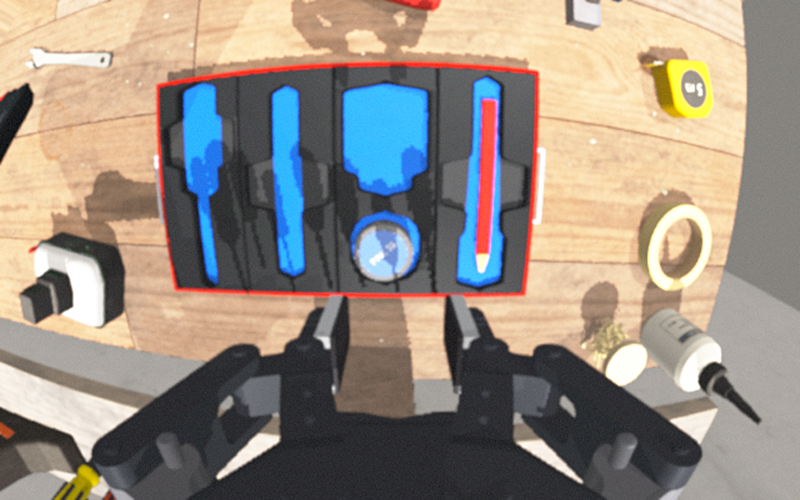

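Both wrist views are clear. In w1 the tray corners are (384,101), (70,136), (96,308), (385,326) and the pencil runs (332,137)→(337,292). In w2 the corners are (538,71), (158,86), (177,289), (524,294) and the pencil runs (489,99)→(483,270).

```bash
cat > m.py <<'E'
from h import *
np.set_printoptions(precision=1,suppress=True)
B=lambda u,v:((u+.5)/1.25-.5,(v+.5)/1.25-.5)
L=lambda n:pickle.load(open(n+'.pkl','rb'))
E
python3 - <<'E'
from m import *
w1,w2=L('w1'),L('w2');d=L('f0');t=d['top']
for n,a,b in [('NL',(384,101),(538,71)),('NR',(70,136),(158,86)),('FR',(96,308),(177,289)),('FL',(385,326),(524,294)),('penN',(332,137),(489,99)),('penF',(337,292),(483,270)),
 ('spslotN',(332,114),(488,77)),('grooveN',(160,137),(286,87)),('grooveF',(176,300),(291,274)),('sdN',(99,137),(200,84)),('sdF',(119,303),(210,282)),
 ('notch spanner L near',(374,198),(523,166)),('notch sp R near',(292,207),(442,167)),
 ('tapeslotL near',(271,136),(424,86)),('tapeslotR',(208,141),(344,87)),('tape case c',(587,99),(692,89)),('tin',(245,284),(385,250)),('mask',(573,280),(675,246))]:
    p,r=tri([ray(w1,*B(*a),True),ray(w2,*B(*b),True)]);print(n,p,round(r[0],1),'z25:',onz(w1,*B(*a),25,True)[:2],onz(w2,*B(*b),25,True)[:2])
E
```

```text
NL [516.9 142.9  26.2] 0.4 z25: [517.1 143. ] [516.2 143.3]
NR [ 531.4 -230.3   21.3] 0.4 z25: [ 531.9 -226. ] [ 531.6 -227.9]
FR [ 748.3 -219.7   23.5] 0.6 z25: [ 746.8 -218.1] [ 748.3 -218.7]
FL [735.3 151.4  23.1] 0.4 z25: [733.9 151.3] [734.9 150.8]
penN [549.7  97.3  25. ] 1.0 z25: [550.6  97.6] [548.7  97.1]
penF [705.5 103.5  22.7] 5.4 z25: [698.8 103.1] [710.4 104.4]
spslotN [528.6  96.2  22. ] 1.0 z25: [529.8  97. ] [528.2  95.3]
grooveN [544.  -88.1  19.6] 0.9 z25: [544.9 -84. ] [543.8 -86.8]
grooveF [723.1 -83.6  22.6] 0.2 z25: [721.7 -82. ] [722.4 -82.9]
sdN [ 536.3 -177.1   22.5] 1.8 z25: [ 538.  -173.8] [ 535.  -176.5]
sdF [ 738.2 -177.3   19.9] 0.7 z25: [ 734.7 -172.5] [ 736.8 -174.4]
notch spanner L near [607.4 136.9  15.1] 0.7 z25: [605.2 137.2] [607.6 133.7]
notch sp R near [615.6  58.5  19.1] 1.3 z25: [615.8  60.4] [614.   57.4]
tapeslotL near [545.6  39.   26.1] 4.1 z25: [549.4  40.1] [541.5  37.7]
tapeslotR [547.8 -32.9  15.4] 4.6 z25: [552.1 -26. ] [544.7 -33.2]
tape case c [496.7 335.7  25.8] 0.7 z25: [495.9 335.9] [497.1 336.6]
tin [693.1   9.1  30.3] 0.8 z25: [696.1   7. ] [693.9   8.8]
mask [681.2 349.2  13.2] 1.8 z25: [678.8 343.7] [676.6 337.1]
```

Call:
drive_tool --commands '[[[-0.2, 0.5, -0.9], 0, 0.36], [[-0.2, 0.5, -0.9], 0, 0.36], [[-0.2, 0.5, -0.9], 0, 0.36], [[-0.2, 0.5, -0.9], 0, 0.36], [[-0.2, 0.5, -0.9], 0, 0.36], [[-0.2, 0.5, -0.9], 0, 0.36], [[-0.2, 0.5, -0.9], 0, 0.36], [[-0.2, 0.6, -0.9], 0, 0.36], [[0, 0, -0.5], 0, 0.36], [[0, 0, 0], 0, 0.36]]'

```text
clock: 4.55
ee_pos: [628.4, 100.5, 58.1]
tool_rot: [-180.0, -0.2, -177.6]
force: [0.2, 0.2, 0.0]
opening: 30.5
grasp_force: 0.0
```

Call:
drive_tool --commands '[[[0, 0, -0.4], 0, 0.36], [[0, 0, -0.4], 0, 0.36], [[0, 0, -0.35], 0, 0.36], [[0, 0, 0], 0, 0.36]]'

```text
clock: 4.95
ee_pos: [629.0, 99.6, 35.4]
tool_rot: [-180.0, -0.1, -177.7]
force: [0.5, 0.5, 0.3]
opening: 30.9
grasp_force: 0.0
```

Call:
drive_tool --commands '[[[0, 0, -0.2], 0, 0.36], [[0, 0, -0.18], 0, 0.36], [[0, 0, 0], 0, 0.36]]'

```text
clock: 5.25
ee_pos: [629.3, 100.0, 28.4]
tool_rot: [-180.0, -0.0, -177.6]
force: [-0.7, 0.4, 0.4]
opening: 30.7
grasp_force: 0.0
```

```bash
python3 snap.py w3; python3 -c "
import cv2
i=cv2.imread('pics/w3.png');cv2.imwrite('pics/w3b.png',cv2.resize(i,(800,500),interpolation=cv2.INTER_CUBIC))"
```

```text
5.3 [629.4 100.   28.6]
```

View pics/w3b.png

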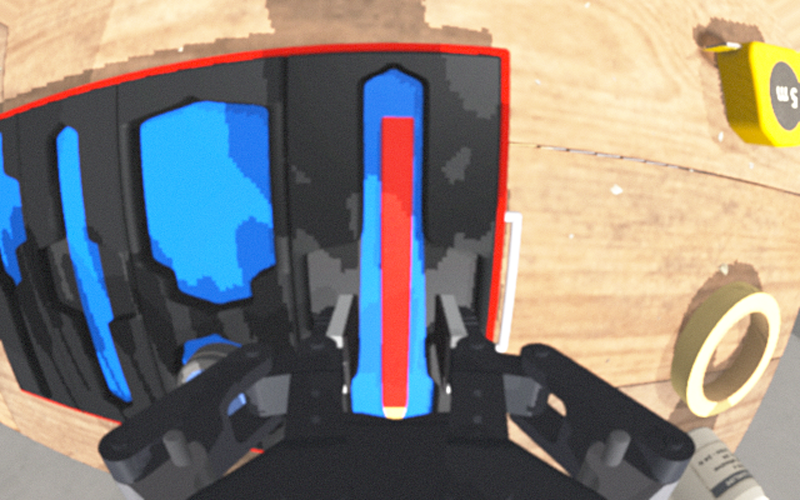

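The pencil (columns 382–412) sits centred between the fingers (350 and 445), inside the notch. I'll close on it slightly lower and lift.

Call:
drive_tool --commands '[[[0, 0, -0.06], 0, 0.3], [[0, 0, 0], 0, 0.2], [[0, 0, 0], 0, 0.1], [[0, 0, 0], 0, 0], [[0, 0, 0], 0, 0], [[0, 0, 0], 0, 0]]' --squeeze 40

```text
clock: 5.9
ee_pos: [629.6, 100.0, 27.7]
tool_rot: [180.0, 0.0, -177.6]
force: [-0.4, 0.8, 0.2]
opening: -0.0
grasp_force: 0.0
```

```bash
python3 snap.py w4; python3 -c "
import cv2
i=cv2.imread('pics/w4.png')[150:350,200:460];cv2.imwrite('pics/w4b.png',cv2.resize(i,None,fx=3,fy=3,interpolation=cv2.INTER_CUBIC))"
```

```text
5.95 [629.6 100.   27.7]
```

View pics/w4b.png

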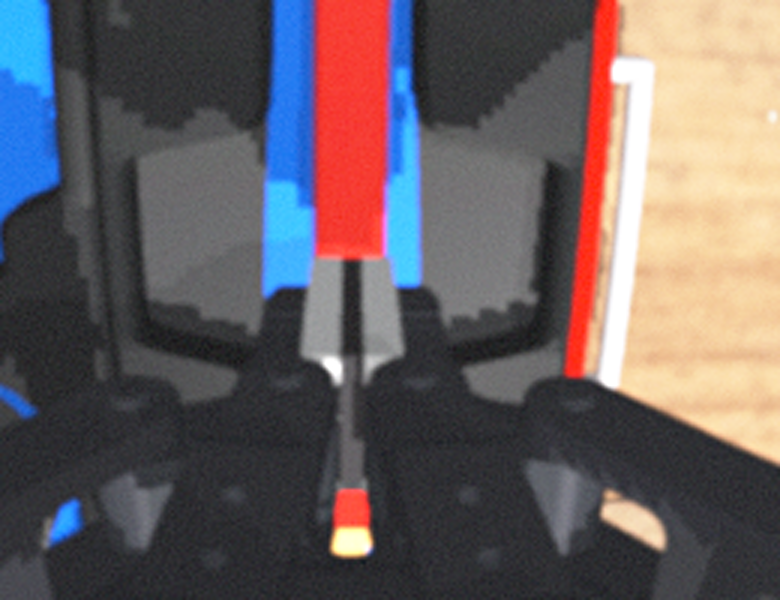

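The fingers closed above the pencil, so the pads are standing higher than I assumed. I'll reopen and feel downward in small steps.

Call:
drive_tool --commands '[[[0, 0, 0.1], 0, 0.36], [[0, 0, 0], 0, 0.36], [[0, 0, 0], 0, 0.36], [[0, 0, -0.15], 0, 0.36], [[0, 0, -0.15], 0, 0.36], [[0, 0, 0], 0, 0.36]]'

```text
clock: 6.55
ee_pos: [629.1, 100.0, 23.0]
tool_rot: [-180.0, -0.1, -177.6]
force: [0.2, -0.3, -0.7]
opening: 31.0
grasp_force: 0.0
```

Call:
drive_tool --commands '[[[0, 0, -0.1], 0, 0.36], [[0, 0, 0], 0, 0.36]]'

```text
clock: 6.75
ee_pos: [629.3, 100.0, 21.3]
tool_rot: [-180.0, -0.0, -177.6]
force: [0.1, -0.3, -0.1]
opening: 31.0
grasp_force: 0.0
```

Call:
drive_tool --commands '[[[0, 0, -0.1], 0, 0.36], [[0, 0, 0], 0, 0.36]]'

```text
clock: 6.95
ee_pos: [629.4, 100.0, 19.4]
tool_rot: [-180.0, -0.0, -177.6]
force: [0.1, 0.6, 0.0]
opening: 30.7
grasp_force: 0.0
```

Call:
drive_tool --commands '[[[0, 0, 0], 0, 0.25], [[0, 0, 0], 0, 0.1], [[0, 0, 0], 0, 0], [[0, 0, 0], 0, 0]]'

```text
clock: 7.35
ee_pos: [629.6, 100.0, 19.7]
tool_rot: [-180.0, 0.0, -177.6]
force: [-0.3, 0.4, 0.3]
opening: -0.1
grasp_force: 0.0
```

```bash
python3 - <<'E'
from m import *
w=L('w4')
o,d=ray(w,316.7,235,True);print(o)
for x in(615,618,621,629): print(x,o+d*(x-o[0])/d[0])
from workcell import arm
f=arm.grab_frame('side');i=f['pixels'][:,:,::-1]
for p in([630,100,0],[630,100,20],[630,100,27]):print(proj(f,p))
u,v=proj(f,[630,100,40]).astype(int);cv2.imwrite('pics/s1.png',cv2.resize(i[v-50:v+50,u-75:u+75],None,fx=5,fy=5,interpolation=cv2.INTER_CUBIC));print(u,v)
pickle.dump(f,open('s1.pkl','wb'))
E
```

```text
[559.2  97.5 187.8]
615 [615.   99.8  56. ]
618 [618.   99.9  48.9]
621 [621.  100.   41.8]
629 [629.  100.3  22.9]
[356.2 178.6]
[356.5 173.2]
[356.5 171.2]
356 167
```

View pics/s1.png

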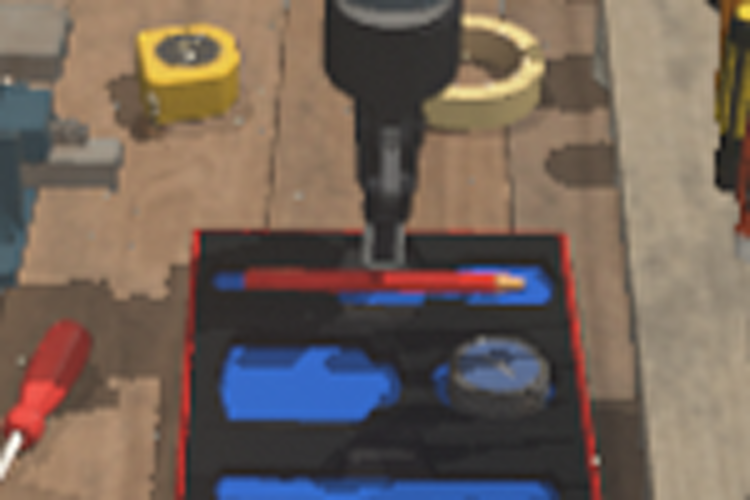

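In the side view the shut tip is at crop (385,267), about z 29, while the TCP reads 19.7. So the tips actually stand some 9 mm above the reported TCP rather than 8 mm below it. I'll keep feeling down.

Call:
drive_tool --commands '[[[0, 0, 0], 0, 0.36], [[0, 0, 0], 0, 0.36], [[0, 0, -0.1], 0, 0.36], [[0, 0, -0.1], 0, 0.36], [[0, 0, 0], 0, 0.36]]'

```text
clock: 7.9
ee_pos: [629.2, 100.0, 15.2]
tool_rot: [-180.0, -0.0, -177.6]
force: [0.9, -0.1, -0.3]
opening: 30.8
grasp_force: 0.0
```

Call:
drive_tool --commands '[[[0, 0, -0.1], 0, 0.36], [[0, 0, -0.05], 0, 0.36], [[0, 0, 0], 0, 0.36]]'

```text
clock: 8.2
ee_pos: [629.4, 100.0, 12.4]
tool_rot: [-180.0, -0.0, -177.6]
force: [-0.3, 1.1, 0.3]
opening: 30.9
grasp_force: 0.0
```

Call:
drive_tool --commands '[[[0, 0, 0], 0, 0.2], [[0, 0, 0], 0, 0.1], [[0, 0, 0], 0, 0], [[0, 0, 0], 0, 0]]'

```text
clock: 8.6
ee_pos: [629.6, 100.0, 12.7]
tool_rot: [180.0, 0.0, -177.6]
force: [1.1, -0.1, -0.1]
opening: 0.1
grasp_force: 0.0
```

Call:
drive_tool --commands '[[[0, 0, -0.06], 0, 0], [[0, 0, -0.06], 0, 0], [[0, 0, 0], 0, 0]]'

```text
clock: 8.9
ee_pos: [629.4, 100.0, 10.0]
tool_rot: [-180.0, -0.0, -177.6]
force: [-0.2, 0.1, -0.0]
opening: -0.0
grasp_force: 0.0
```

Call:
drive_tool --commands '[[[0, 0, -0.06], 0, 0], [[0, 0, 0], 0, 0]]'

```text
clock: 9.1
ee_pos: [629.4, 100.0, 8.8]
tool_rot: [-180.0, -0.0, -177.6]
force: [0.8, -1.0, -0.9]
opening: -0.0
grasp_force: 0.0
```

Call:
drive_tool --commands '[[[0, 0, -0.06], 0, 0], [[0, 0, 0], 0, 0]]'

```text
clock: 9.3
ee_pos: [629.7, 100.1, 8.2]
tool_rot: [180.0, 0.0, -177.6]
force: [-1.8, -1.4, 4.6]
opening: 0.2
grasp_force: 2.0
```

Contact with the pencil top (z 24) came at TCP 8.2, so the shut tips are about 16 mm above the reported TCP. A grasp at TCP ≈ 3 therefore puts the tips about 2 mm above the floor.

Call:
drive_tool --commands '[[[0, 0, 0.1], 0, 0.36], [[0, 0, 0], 0, 0.36], [[0, 0, 0], 0, 0.36], [[0, 0, -0.18], 0, 0.36], [[0, 0, -0.17], 0, 0.36], [[0, 0, 0], 0, 0.36]]'

```text
clock: 9.9
ee_pos: [629.0, 100.0, 2.0]
tool_rot: [-180.0, -0.1, -177.6]
force: [0.1, 0.1, 0.4]
opening: 31.0
grasp_force: 0.0
```

Call:
drive_tool --commands '[[[0, 0, 0], 0, 0.2], [[0, 0, 0], 0, 0.1], [[0, 0, 0], 0, 0], [[0, 0, 0], 0, 0]]'

```text
clock: 10.3
ee_pos: [629.6, 100.0, 2.9]
tool_rot: [-180.0, 0.0, -177.6]
force: [-0.3, 1.5, 0.1]
opening: 12.2
grasp_force: 40.6
```

Call:
drive_tool --commands '[[[0, 0, 0.6], 0, 0], [[0, 0, 0.9], 0, 0], [[0, 0, 0.9], 0, 0], [[0, -0.5, 0], 0, 0], [[0, -1, 0], 0, 0], [[0, -1, 0], 0, 0], [[0, -1, 0], 0, 0], [[0.1, -1, 0], 0, 0], [[0.1, -1, 0], 0, 0], [[0, -1, 0], 0, 0]]'

```text
clock: 11.3
ee_pos: [633.6, -31.5, 51.1]
tool_rot: [-180.0, 0.0, -177.7]
force: [0.3, -0.1, 0.4]
opening: 12.1
grasp_force: 40.7
```

Call:
drive_tool --commands '[[[0, -1, 0], 0, 0], [[0, -1, 0], 0, 0], [[0, -0.76, 0], 0, 0], [[0, 0, -0.5], 0, 0], [[0, 0, -0.7], 0, 0], [[0, 0, -0.5], 0, 0], [[0, 0, -0.3], 0, 0], [[0, 0, -0.15], 0, 0], [[0, 0, 0], 0, 0]]'

```text
clock: 12.2
ee_pos: [633.2, -84.6, 7.1]
tool_rot: [180.0, -0.1, -177.6]
force: [0.9, -0.6, -0.7]
opening: 12.2
grasp_force: 40.7
```

Call:
drive_tool --commands '[[[0, -0.04, -0.1], 0, 0], [[0, 0, -0.08], 0, 0], [[0, 0, 0], 0, 0]]'

```text
clock: 12.5
ee_pos: [633.7, -86.0, 4.4]
tool_rot: [-180.0, 0.0, -177.6]
force: [0.3, -0.7, -0.2]
opening: 12.2
grasp_force: 40.7
```

Call:
drive_tool --commands '[[[0, 0, 0], 0, 0.36], [[0, 0, 0], 0, 0.36], [[0, 0, 0.5], 0, 0.36], [[0, 0, 1], 0, 0.36], [[0, 0, 1], 0, 0.36], [[0, 0, 1], 0, 0.36]]'

```text
clock: 13.1
ee_pos: [633.7, -86.0, 75.7]
tool_rot: [-180.0, 0.0, -177.6]
force: [0.5, -0.6, -0.4]
opening: 30.8
grasp_force: 0.0
```

Call:
drive_tool --commands '[[[-0.52, -1, 0.8], -0.96, 0.5], [[-0.52, -1, 0.8], -0.96, 0.5], [[-0.52, -1, 0.8], -0.96, 0.5], [[-0.52, -1, 0.8], -0.96, 0.5], [[-0.52, -1, 0], -0.96, 0.5], [[-0.52, -1, 0], -0.96, 0.5], [[-0.52, -1, 0], -0.96, 0.5], [[-0.52, -1, 0], -0.96, 0.5], [[-0.52, -1, 0], -0.96, 0.5], [[-0.52, -1, 0], -0.96, 0.5]]'

```text
clock: 14.1
ee_pos: [529.2, -286.8, 139.2]
tool_rot: [180.0, 0.0, 116.1]
force: [-0.2, -0.0, -0.7]
opening: 42.5
grasp_force: 0.0
```

Call:
drive_tool --commands '[[[-0.52, -1, 0], -0.96, 0.5], [[-0.52, -1, 0], -0.96, 0.5], [[-0.52, -1, 0], -0.96, 0.5], [[0, 0, 0], 0, 0.5], [[0, 0, 0], 0, 0.5]]'

```text
clock: 14.6
ee_pos: [498.3, -346.2, 138.8]
tool_rot: [180.0, 0.0, 96.6]
force: [0.3, 0.0, -0.2]
opening: 42.7
grasp_force: 0.0
```

```bash
python3 snap.py w5
```

```text
14.65 [ 498.6 -345.7  138.7]
```

Call:
drive_tool --commands '[[[-0.52, -1, 0], -0.96, 0.5], [[-0.52, -1, 0], -0.96, 0.5], [[-0.53, -1, 0], -0.98, 0.5], [[0, 0, 0], 0, 0.5], [[0, 0, 0], 0, 0.5]]'

```text
clock: 15.15
ee_pos: [467.3, -405.2, 138.3]
tool_rot: [-180.0, -0.0, 76.8]
force: [0.1, 0.2, 0.1]
opening: 42.9
grasp_force: 0.0
```

```bash
python3 snap.py w6; python3 - <<'E'
from m import *
a=cv2.imread('pics/w5.png');b=cv2.imread('pics/w6.png')
cv2.imwrite('pics/w56.png',np.vstack([a[0:290],b[0:290]]))
E
```

```text
15.2 [ 467.4 -404.9  138.2]
```

View pics/w56.png

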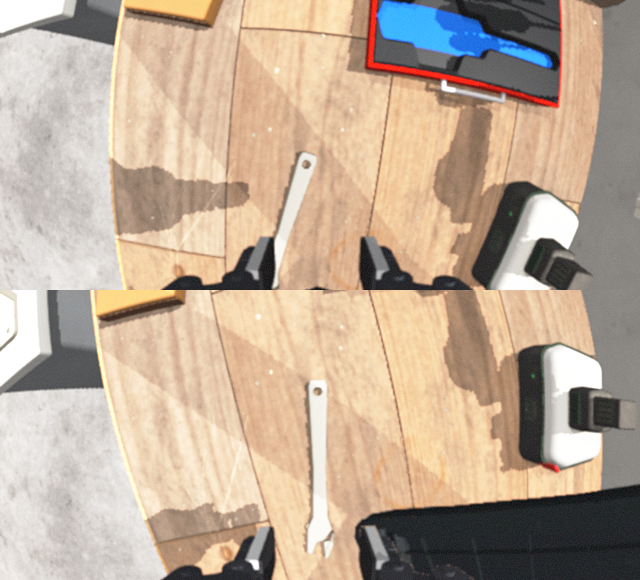

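In w6 the spanner's handle end is at (317,90), the hole at (317,101), the jaws end near (318,264), and it is nearly parallel to the tool. In w5 the handle end is at (309,153).

```bash
python3 - <<'E'
from m import *
a,b=L('w5'),L('w6')
print(tri([ray(a,306.5,164,True),ray(b,317,101,True)]),tri([ray(a,309,153,True),ray(b,317,90,True)]))
P=[onz(b,u,v,z,True) for u,v,z in((317,90,6),(317,101,6),(319,264,6),(318,150,7))]
print(*P); print(*[onz(a,u,v,6,True) for u,v in((309,153),(306.5,164))])
g=b['pixels'].astype(int)
for v in(130,150,170,190,210):
    row=cv2.cvtColor(b['pixels'],cv2.COLOR_RGB2HSV)[v,295:345]; m=np.where((row[:,1]<45)&(row[:,2]>110))[0]+295
    print(v,m.min() if len(m) else 0,m.max() if len(m) else 0,onz(b,m.mean(),v,7,True) if len(m) else '')
print(proj(b,[467,-405,8],True))
E
```

```text
(array([ 484.9, -328.3,    6.6]), [np.float64(0.48455855497045014), np.float64(0.4845585549704213)]) (array([ 486.7, -317.9,    3.6]), [np.float64(0.1391976710095446), np.float64(0.13919767100956604)])
[ 486.8 -318.1    6. ] [ 484.5 -328.2    6. ] [ 448.5 -491.4    6. ] [ 474.8 -373.5    7. ]
[ 486.6 -317.5    6. ] [ 485.4 -328.4    6. ]
130 310 326 [ 479.2 -355.     7. ]
150 311 325 [ 474.8 -373.5    7. ]
170 312 325 [ 470.9 -392.5    7. ]
190 312 325 [ 466.4 -411.8    7. ]
210 313 326 [ 462.7 -431.9    7. ]
[317.5 183.5]
```

Call:
drive_tool --commands '[[[0, -0.1, -1], 0.12, 0.5], [[0, 0, -1], 0, 0.5], [[0, 0, -1], 0, 0.5], [[0, 0, -1], 0, 0.5], [[0, 0, -1], 0, 0.5], [[0, 0, -1], 0, 0.5], [[0, 0, -0.8], 0, 0.5], [[0, 0, -0.5], 0, 0.5], [[0, 0, 0], 0, 0.5]]'

```text
clock: 16.1
ee_pos: [466.6, -406.8, -9.1]
tool_rot: [-179.9, -0.1, 77.5]
force: [-0.6, 0.4, -0.2]
opening: 42.5
grasp_force: 0.0
```

Call:
drive_tool --commands '[[[0, 0, -0.2], 0, 0.5], [[0, 0, 0], 0, 0.5], [[0, 0, 0], 0, 0.5]]'

```text
clock: 16.4
ee_pos: [467.3, -408.3, -11.1]
tool_rot: [179.9, 0.0, 77.4]
force: [-0.5, 0.1, -0.2]
opening: 43.1
grasp_force: 0.0
```

Call:
drive_tool --commands '[[[0, 0, -0.15], 0, 0.5], [[0, 0, 0], 0, 0.4]]'

```text
clock: 16.6
ee_pos: [466.9, -408.0, -14.7]
tool_rot: [180.0, 0.0, 77.4]
force: [0.6, -0.3, 0.2]
opening: 33.8
grasp_force: 0.0
```

Call:
drive_tool --commands '[[[0, 0, 0], 0, 0.2], [[0, 0, 0], 0, 0.1], [[0, 0, 0], 0, 0], [[0, 0, 0], 0, 0]]' --squeeze 70

```text
clock: 17.0
ee_pos: [467.1, -408.1, -14.3]
tool_rot: [180.0, 0.0, 77.4]
force: [-0.8, 1.2, 5.1]
opening: 19.3
grasp_force: 68.8
```

```bash
python3 - <<'E'
from m import *
w=L('w3')
for u,v in((394,68),(361,160),(427,160),(359,110),(424,110),(508,50),(488,335)):
    print(u,v,onz(w,*B(u,v),17,True),onz(w,*B(u,v),26,True))
h=cv2.cvtColor(w['pixels'],cv2.COLOR_RGB2HSV)
for v in(70,90,110,130,150,170,190):
    r=h[v,270:360];m=np.where(((r[:,0]>95)&(r[:,0]<125)&(r[:,1]>130))|((r[:,0]<8)|(r[:,0]>172))&(r[:,1]>150))[0]+270
    print(v,m.min(),m.max(),onz(w,m.min(),v,17,True)[:2],onz(w,m.max(),v,17,True)[:2])
E
```

```text
394 68 [527.3  95.1  17. ] [528.9  95.2  26. ]
361 160 [568.9  82.3  17. ] [568.4  83.1  26. ]
427 160 [567.7 111.4  17. ] [567.2 110.6  26. ]
359 110 [546.7  80.6  17. ] [547.3  81.5  26. ]
424 110 [545.5 109.   17. ] [546.3 108.4  26. ]
508 50 [514.3 145.7  17. ] [516.7 143.1  26. ]
488 335 [653.1 148.5  17. ] [648.1 145.8  26. ]
70 290 338 [536.6  81.8] [535.6 107.9]
90 290 339 [547.8  82.3] [546.7 109. ]
110 290 338 [558.9  82.7] [557.9 108.9]
130 290 338 [570.  83.] [568.9 109.5]
150 290 338 [581.2  83.4] [580.1 110.1]
170 290 337 [592.6  83.6] [591.5 110.1]
190 289 339 [604.3  83.3] [603.1 112. ]
```

Call:
drive_tool --commands '[[[0, 0, 0.3], 0, 0], [[0, 0, 0.8], 0, 0], [[0, 0, 1], 0, 0], [[0, 0, 1], 0, 0], [[0.5, 1, 1], 0.6, 0], [[0.5, 1, 0], 0.6, 0], [[0.5, 1, 0], 0.6, 0], [[0.5, 1, 0], 0.6, 0], [[0.5, 1, 0], 0.6, 0], [[0.5, 1, 0], 0.6, 0]]'

```text
clock: 18.0
ee_pos: [527.4, -287.2, 68.2]
tool_rot: [180.0, 0.0, 102.4]
force: [0.3, 0.1, -1.5]
opening: 19.2
grasp_force: 68.9
```

Call:
drive_tool --commands '[[[0.5, 1, 0], 0.6, 0], [[0.5, 1, 0], 0.6, 0], [[0.5, 1, 0], 0.6, 0], [[0.5, 1, 0], 0.6, 0], [[0.5, 1, 0], 0.6, 0], [[0.5, 1, 0], 0.6, 0], [[0.5, 1, 0], 0.6, 0], [[0.5, 1, 0], 0.6, 0], [[0.5, 1, 0], 0.6, 0], [[0.5, 1, 0], 0.6, 0]]'

```text
clock: 19.0
ee_pos: [627.3, -87.1, 68.2]
tool_rot: [180.0, 0.0, 143.6]
force: [-0.2, -0.2, -2.0]
opening: 19.5
grasp_force: 68.9
```

Call:
drive_tool --commands '[[[0, 1, 0], 0.6, 0], [[0, 1, 0], 0.6, 0], [[0, 1, 0], 0.6, 0], [[0, 1, 0], 0.6, 0], [[0, 1, 0], 0.6, 0], [[0, 1, 0], 0.6, 0], [[0, 1, 0], 0.6, 0], [[0, 1, 0], 0.6, 0], [[0, 1, 0], 0.6, 0], [[0, 0, 0], 0, 0]]'

```text
clock: 20.0
ee_pos: [627.0, 94.2, 68.2]
tool_rot: [180.0, 0.0, -179.2]
force: [-0.4, -1.1, -2.4]
opening: 19.5
grasp_force: 68.9
```

Call:
drive_tool --commands '[[[0, 0.18, -0.6], 0.22, 0], [[0, 0, -0.9], 0, 0], [[0, 0, -0.8], 0, 0], [[0, 0, -0.3], 0, 0], [[0, 0, 0], 0, 0], [[0, 0, 0], 0, 0]]'

```text
clock: 20.6
ee_pos: [627.1, 95.3, 15.2]
tool_rot: [-180.0, -0.0, -177.9]
force: [-0.0, -0.0, -2.1]
opening: 19.6
grasp_force: 68.9
```

```bash
python3 snap.py w7; python3 -c "
import cv2
i=cv2.imread('pics/w7.png')[0:360];cv2.imwrite('pics/w7b.png',cv2.resize(i,(800,450),interpolation=cv2.INTER_CUBIC))"
```

```text
20.65 [627.4  95.4  15.6]
```

View pics/w7b.png

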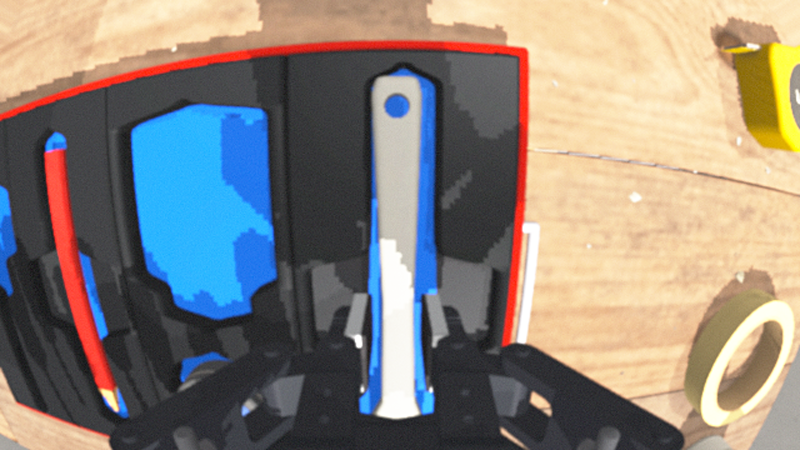

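The pencil lies in its groove (red at 45–120, 150–410). The spanner (372–421) needs to go about 2.5 mm left, as the slot is 371–436. I'll correct that and lower.

Call:
drive_tool --commands '[[[0, 0.13, 0], 0, 0], [[0, 0, -0.2], 0, 0], [[0, 0, -0.2], 0, 0], [[0, 0, -0.1], 0, 0], [[0, 0, 0], 0, 0]]'

```text
clock: 21.15
ee_pos: [626.7, 98.2, 4.9]
tool_rot: [-180.0, -0.0, -177.9]
force: [0.2, -0.6, -2.4]
opening: 19.4
grasp_force: 68.9
```

Call:
drive_tool --commands '[[[0, 0, -0.1], 0, 0], [[0, 0, 0], 0, 0]]'

```text
clock: 21.35
ee_pos: [627.0, 98.2, 4.7]
tool_rot: [180.0, -0.0, -177.9]
force: [-6.2, -0.6, 12.0]
opening: 19.2
grasp_force: 70.9
```

Call:
drive_tool --commands '[[[0, 0, 0], 0, 0.3], [[0, 0, 0], 0, 0.42], [[0, 0, 0.3], 0, 0.42], [[0, 0, 1], 0, 0.42], [[0, 0, 1], 0, 0.42], [[0, 0, 1], 0, 0.42], [[0, 0, 1], 0, 0.42], [[0, 0, 0], 0, 0.42], [[0, 0, 0], 0, 0.42]]'

```text
clock: 22.25
ee_pos: [627.1, 98.3, 89.4]
tool_rot: [180.0, 0.0, -177.9]
force: [-1.5, -0.7, -0.0]
opening: 35.8
grasp_force: 0.0
```

```bash
python3 snap.py w8; python3 -c "
import cv2
i=cv2.imread('pics/w8.png')[20:290,180:420];cv2.imwrite('pics/w8b.png',cv2.resize(i,None,fx=2.2,fy=2.2,interpolation=cv2.INTER_CUBIC))"
```

```text
22.3 [626.5  98.2  88.6]
```

View pics/w8b.png

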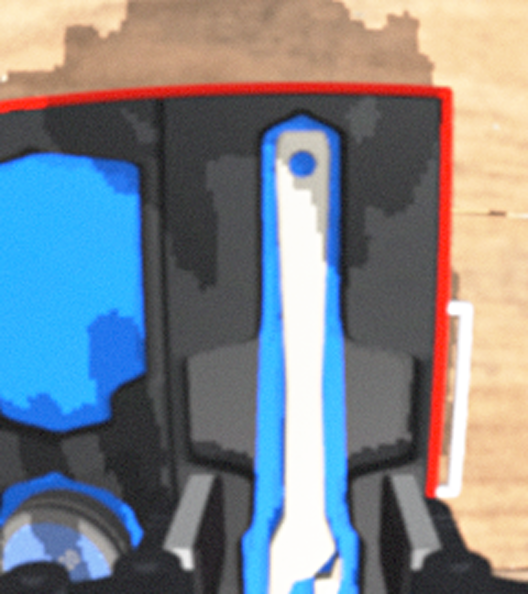

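The spanner is centred in its cut-out, with blue margin on both sides and the handle end at (300,130). Two pictures are left, so I'll measure the screwdriver and tape measure by colour segmentation.

Call:
drive_tool --commands '[[[-0.6, -0.32, 0.5], -0.95, 0.55], [[-0.6, -0.32, 0.5], -0.95, 0.55], [[-0.6, -0.32, 0.5], -0.95, 0.55], [[-0.6, -0.32, 0.5], -0.95, 0.55], [[-0.6, -0.32, 0.5], -0.95, 0.55], [[-0.6, -0.32, 0], -0.95, 0.55], [[-0.6, -0.32, 0], -0.95, 0.55], [[-0.6, -0.32, 0], -0.95, 0.55], [[-0.6, -0.32, 0], -0.95, 0.55], [[-0.6, -0.32, 0], -0.95, 0.55]]'

```text
clock: 23.3
ee_pos: [505.6, 34.0, 138.0]
tool_rot: [-179.9, -0.1, 116.5]
force: [0.6, 0.1, -0.1]
opening: 46.9
grasp_force: 0.0
```

Call:
drive_tool --commands '[[[0, 0, 0], -0.95, 0.55], [[0, 0, 0], -0.95, 0.55], [[0, 0, 0], 0, 0.55], [[0, 0, 0], 0, 0.55]]'

```text
clock: 23.7
ee_pos: [506.5, 34.2, 138.4]
tool_rot: [-179.9, -0.0, 103.9]
force: [-0.6, 0.4, 0.7]
opening: 47.2
grasp_force: 0.0
```

```bash
python3 snap.py w9
```

```text
23.75 [506.6  34.2 138.6]
```

Call:
drive_tool --commands '[[[-0.6, -0.3, 0], -0.95, 0.55], [[-0.6, -0.3, 0], -0.95, 0.55], [[-0.6, -0.3, 0], -0.95, 0.55], [[-0.6, -0.3, 0], -0.95, 0.55], [[-0.6, -0.3, 0], 0, 0.55], [[-0.5, -0.4, 0], 0, 0.55], [[0, 0, 0], 0, 0.55], [[0, 0, 0], 0, 0.55]]'

```text
clock: 24.55
ee_pos: [437.3, -4.0, 139.4]
tool_rot: [180.0, -0.0, 77.6]
force: [0.1, 0.4, 0.2]
opening: 47.2
grasp_force: 0.0
```

```bash
python3 snap.py w10; cat > seg.py <<'E'
from m import *
def seg(f,lo,hi,s=120,v=60,ymax=400):
    h=cv2.cvtColor(f['pixels'],cv2.COLOR_RGB2HSV).astype(int);H=h[...,0]
    m=((H>=lo)&(H<=hi) if lo<=hi else (H>=lo)|(H<=hi))&(h[...,1]>s)&(h[...,2]>v)
    m=m.astype(np.uint8);m[ymax:]=0
    n,lab,st,c=cv2.connectedComponentsWithStats(m)
    return lab,st,c,[i for i in np.argsort(-st[1:,4])+1 if st[i,4]>60]
E
python3 - <<'E'
from seg import *
for n in('w9','w10'):
    f=L(n);lab,st,c,I=seg(f,172,6)
    for i in I[:4]:
        ys,xs=np.where(lab==i);r=cv2.minAreaRect(np.c_[xs,ys].astype(np.float32))
        print(n,st[i],c[i],r,[onz(f,u,v,12,True)[:2] for u,v in cv2.boxPoints(r)])
    print(proj(f,[451,46,15],True),proj(f,[437,-3,15],True),proj(f,[412,-132,4],True))
E
```

```text
24.6 [437.6  -3.8 139.4]
w9 [ 298   73  252  260 3362] [397.7 173. ] ((425.732177734375, 224.64549255371094), (202.7386016845703, 266.531494140625), 12.9595947265625) [array([ 525.6, -144.9]), array([515.2, 146.4]), array([747.5, 178.8]), array([ 856.5, -200. ])]
w9 [ 223  153   55   87 2352] [250.2 193.1] ((248.58763122558594, 196.42782592773438), (31.678800582885742, 91.68576049804688), 23.96249008178711) [array([415.2, -39.5]), array([438.2,  54.4]), array([467.8,  48.7]), array([447.9, -45.6])]
w9 [333 301  42  15 403] [353.2 308.1] ((353.8500061035156, 308.0499572753906), (41.86072540283203, 10.040916442871094), 8.130102157592773) [array([ 557.5, -102.5]), array([555.3, -88.6]), array([603.9, -86.7]), array([ 607.1, -100.9])]
[263.4 160.2] [240.  205.2] [207.4 297.1]
w10 [ 366    0  212  317 4375] [442.4 122.2] ((488.7664489746094, 154.43417358398438), (325.9280090332031, 188.5115509033203), 78.5589599609375) [array([514.3, 147.6]), array([758.4, 190.2]), array([ 909.2, -305.9]), array([ 533.8, -220.7])]
w10 [ 306  124   34   98 2610] [321.7 168.7] ((322.5, 172.5), (33.0, 97.0), 0.0) [array([418. , -37.9]), array([438.9,  54.4]), array([468.7,  48. ]), array([450. , -44.9])]
w10 [ 444  203  108   44 1141] [496.7 224.9] ((497.8617248535156, 224.6317901611328), (11.29297924041748, 112.4977035522461), 72.27676391601562) [array([555.9, -87.5]), array([707.2, -82.3]), array([714.3, -98.2]), array([ 559.2, -101.6])]
w10 [424 331  12  15  68] [428.8 339.1] ((427.5487976074219, 338.56097412109375), (16.24207305908203, 6.090776443481445), 51.34019088745117) [array([ 522.3, -218.9]), array([ 528.8, -214.4]), array([ 542.3, -242.9]), array([ 535.6, -247.8])]
[320.8 130.3] [317.2 184.2] [319.9 295. ]
```

```bash
python3 - <<'E'
from seg import *
a,b=L('w9'),L('w10')
for p,q in(((267.2,154.6),(322.5,124)),((230,238.3),(322.5,221)),((248.6,196.4),(322.5,172.5))):
    print(tri([ray(a,*p,True),ray(b,*q,True)]),onz(a,*p,15,True),onz(b,*q,15,True))
lab,st,c,I=seg(b,172,6)
for v in range(130,220,12):
    x=np.where(lab[v,300:345]==I[1])[0]+300; print(v,x.min(),x.max(),onz(b,x.mean(),v,15,True))
E
```

```text
(array([453.5,  51.5,  13.7]), [np.float64(0.3663824598731754), np.float64(0.3663824598732566)]) [453.4  52.   15. ] [453.8  51.3  15. ]
(array([434.5, -36.5,  24.5]), [np.float64(0.40934981307760887), np.float64(0.4093498130776672)]) [432.3 -40.9  15. ] [434.2 -40.3  15. ]
(array([443.9,   7. ,  13. ]), [np.float64(0.4798255061776241), np.float64(0.4798255061777502)]) [443.9   8.   15. ] [444.2   7.   15. ]
130 308 336 [452.1  46.   15. ]
142 306 339 [450.3  35.1  15. ]
154 306 338 [447.5  24.2  15. ]
166 306 337 [444.6  13.3  15. ]
178 307 336 [442.2   2.   15. ]
190 310 333 [439.8  -9.4  15. ]
202 313 329 [436.8 -20.9  15. ]
214 310 332 [434.2 -32.9  15. ]
```

Call:
drive_tool --commands '[[[0.25, 0.33, -1], -0.06, 0.55], [[0, 0, -1], 0, 0.55], [[0, 0, -1], 0, 0.55], [[0, 0, -1], 0, 0.55], [[0, 0, -1], 0, 0.55], [[0, 0, -1], 0, 0.55], [[0, 0, -0.9], 0, 0.55], [[0, 0, -0.5], 0, 0.55], [[0, 0, -0.2], 0, 0.55], [[0, 0, 0], 0, 0.55]]'

```text
clock: 25.6
ee_pos: [442.1, 2.9, -13.0]
tool_rot: [-180.0, 0.0, 77.2]
force: [-0.9, 0.7, -0.0]
opening: 46.9
grasp_force: 0.0
```

Call:
drive_tool --commands '[[[0, 0, 0], 0, 0.35], [[0, 0, 0], 0, 0.2], [[0, 0, 0], 0, 0.1], [[0, 0, 0], 0, 0.1]]' --squeeze 60

```text
clock: 26.0
ee_pos: [442.7, 2.9, -11.8]
tool_rot: [179.9, -0.0, 77.2]
force: [-1.6, 0.2, 7.2]
opening: 25.7
grasp_force: 58.9
```

```bash
python3 - <<'E'
from seg import *
for n in('w1','w2'):
    f=L(n);lab,st,c,I=seg(f,95,128,130,40,290)
    u0,v0=proj(f,[590,-178,12],True)
    ids=[i for i in I if abs(c[i][0]-u0)<45]
    for x in(545,560,580,600,620,640,680,700,720):
        u,v=proj(f,[x,-176,12],True);v=int(round(v));u=int(round(u))
        r=[k for k in range(u-25,u+26) if lab[v,k] in ids]
        if r: p,q=onz(f,min(r)-.5,v,12,True),onz(f,max(r)+.5,v,12,True);print(n,x,p[:2],q[:2],(p+q)[:2]/2)
E
```

```text
w1 545 [ 542.2 -207.8] [ 545.4 -168.5] [ 543.8 -188.1]
w1 560 [ 558.7 -206.3] [ 561.1 -169.2] [ 559.9 -187.8]
w1 580 [ 578.1 -205.6] [ 580.3 -158.2] [ 579.2 -181.9]
w1 600 [ 599.2 -203.4] [ 600.4 -156. ] [ 599.8 -179.7]
w1 620 [ 620.4 -204.1] [ 620.6 -166.7] [ 620.5 -185.4]
w1 640 [ 640.3 -202.9] [ 639.8 -165.5] [ 640.1 -184.2]
w1 680 [ 680.6 -190.8] [ 679.9 -177.3] [ 680.3 -184. ]
w1 700 [ 701.4 -188.9] [ 700.4 -175.5] [ 700.9 -182.2]
w1 720 [ 721.3 -189.5] [ 720.  -175.9] [ 720.6 -182.7]
w2 545 [ 542.5 -205.2] [ 545.9 -164.8] [ 544.2 -185. ]
w2 560 [ 558.2 -204.8] [ 561.2 -164.4] [ 559.7 -184.6]
w2 580 [ 577.9 -203. ] [ 580.4 -157. ] [ 579.2 -180. ]
w2 600 [ 598.6 -203.2] [ 600.4 -157. ] [ 599.5 -180.1]
w2 620 [ 619.5 -202.3] [ 620.4 -161.7] [ 620. -182.]
w2 640 [ 639.2 -201.8] [ 639.5 -160.9] [ 639.3 -181.3]
w2 680 [ 680.3 -189.2] [ 679.9 -172.3] [ 680.1 -180.8]
w2 700 [ 700.8 -188.1] [ 700.1 -171.1] [ 700.4 -179.6]
w2 720 [ 720.3 -187.2] [ 719.3 -170. ] [ 719.8 -178.6]
```

Call:
drive_tool --commands '[[[0, 0, 0.3], 0, 0.1], [[0, 0, 0.7], 0, 0.1], [[0, 0, 1], 0, 0.1], [[0, 0, 1], 0, 0.1], [[0.3, -0.4, 0.6], 0.95, 0.1], [[0.48, -0.58, 0], 0.95, 0.1], [[0.48, -0.58, 0], 0.95, 0.1], [[0.48, -0.58, 0], 0.95, 0.1], [[0.48, -0.58, 0], 0.95, 0.1], [[0.48, -0.58, 0], 0.95, 0.1]]'

```text
clock: 27.0
ee_pos: [496.3, -63.7, 59.9]
tool_rot: [180.0, 0.0, 116.6]
force: [-0.3, 0.3, -0.4]
opening: 25.8
grasp_force: 59.2
```

Call:
drive_tool --commands '[[[0.48, -0.58, 0], 0.95, 0.1], [[0.48, -0.58, 0], 0.95, 0.1], [[0.48, -0.58, 0], 0.95, 0.1], [[0.48, -0.58, 0], 0.95, 0.1], [[0.48, -0.58, 0], 0.95, 0.1], [[0.48, -0.58, 0], 0.95, 0.1], [[0.48, -0.58, 0], 0.95, 0.1], [[0.48, -0.58, 0], 0.95, 0.1], [[0.48, -0.53, 0], 0.95, 0.1], [[0, 0, 0], 1, 0.1]]'

```text
clock: 28.0
ee_pos: [583.8, -168.0, 60.1]
tool_rot: [-179.9, 0.1, -177.8]
force: [-0.5, -0.6, -0.6]
opening: 25.6
grasp_force: 59.2
```

Call:
drive_tool --commands '[[[0.44, -0.5, -0.5], 0, 0.1], [[0, 0, -0.8], 0, 0.1], [[0, 0, -0.5], 0, 0.1], [[0, 0, 0], 0, 0.1], [[0, 0, 0], 0, 0.1]]'

```text
clock: 28.5
ee_pos: [590.4, -176.2, 22.3]
tool_rot: [180.0, -0.1, -178.0]
force: [-0.6, -0.0, -0.4]
opening: 25.9
grasp_force: 59.2
```

```bash
python3 snap.py w11; python3 -c "
import cv2
i=cv2.imread('pics/w11.png')[0:320,120:520];cv2.imwrite('pics/w11b.png',cv2.resize(i,(750,600),interpolation=cv2.INTER_CUBIC))"
```

```text
28.55 [ 590.9 -176.3   22.9]
```

View pics/w11b.png

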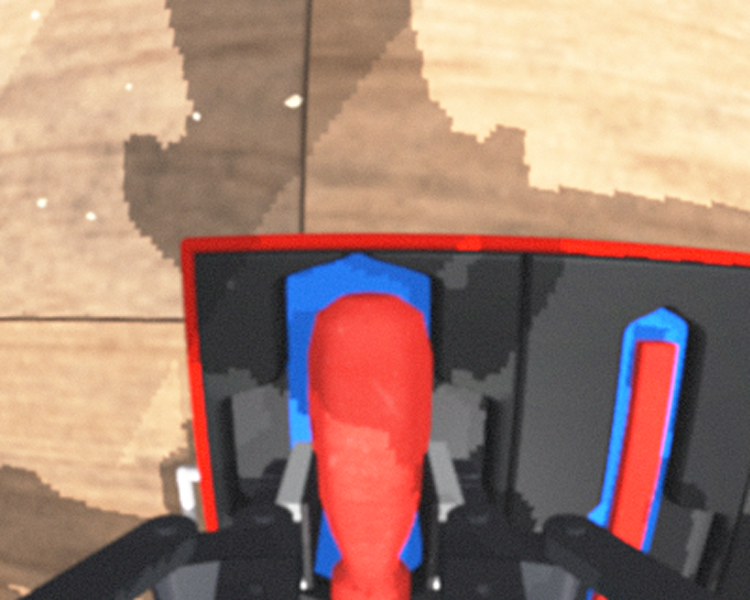

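The slot's near end spans columns 287–431 at row 290, and the handle (310–433) sits to the right of it. I'll compute the correction.

```bash
python3 - <<'E'
from seg import *
f=L('w11');C=lambda u,v:(120+(u+.5)/1.875-.5,(v+.5)/1.875-.5)
for u,v in((287,290),(431,290),(287,330),(431,285),(355,255),(186,242),(310,380),(433,380),(372,294)):
    print(u,v,*[onz(f,*C(u,v),z,True)[:2] for z in(12,22,26,38)])
E
```

```text
287 290 [ 544.8 -201.9] [ 543.4 -200.5] [ 542.8 -200. ] [ 541.1 -198.3]
431 290 [ 543.4 -159.1] [ 542.  -160.3] [ 541.5 -160.7] [ 539.8 -162.1]
287 330 [ 557.  -201.9] [ 554.8 -200.5] [ 554.  -199.9] [ 551.4 -198.3]
431 285 [ 541.9 -159.2] [ 540.6 -160.3] [ 540.1 -160.8] [ 538.6 -162.1]
355 255 [ 533.8 -182. ] [ 533.  -181.8] [ 532.7 -181.7] [ 531.8 -181.4]
186 242 [ 530.5 -233.2] [ 529.9 -230. ] [ 529.7 -228.7] [ 529.  -224.9]
310 380 [ 572.5 -194.7] [ 569.4 -193.7] [ 568.2 -193.4] [ 564.5 -192.2]
433 380 [ 571.2 -156.8] [ 568.2 -158.1] [ 567.  -158.6] [ 563.4 -160.1]
372 294 [ 545.3 -176.6] [ 543.8 -176.7] [ 543.2 -176.7] [ 541.5 -176.9]
```

Call:
drive_tool --commands '[[[0.06, -0.12, 0], 0.04, 0.1], [[0, 0, -0.4], 0, 0.1], [[0, 0, -0.4], 0, 0.1], [[0, 0, -0.15], 0, 0.1], [[0, 0, 0], 0, 0.1]]'

```text
clock: 29.05
ee_pos: [591.7, -178.7, 3.3]
tool_rot: [180.0, -0.1, -177.7]
force: [-0.2, 0.4, -0.7]
opening: 25.8
grasp_force: 59.2
```

Call:
drive_tool --commands '[[[0, 0, -0.1], 0, 0.1], [[0, 0, 0], 0, 0.1]]'

```text
clock: 29.25
ee_pos: [592.5, -179.0, 2.4]
tool_rot: [-180.0, 0.0, -177.7]
force: [-0.3, 0.8, -0.4]
opening: 26.0
grasp_force: 59.2
```

Call:
drive_tool --commands '[[[0, 0, -0.08], 0, 0.1], [[0, 0, 0], 0, 0.1], [[0, 0, 0], 0, 0.4], [[0, 0, 0], 0, 0.5], [[0, 0, 0.3], 0, 0.5], [[0, 0, 1], 0, 0.5], [[0, 0, 1], 0, 0.5], [[0, 0, 1], 0, 0.5], [[0, 0, 1], 0, 0.5], [[0, 0, 0], 0, 0.5]]'

```text
clock: 30.25
ee_pos: [594.4, -179.6, 89.5]
tool_rot: [-179.9, 0.3, -177.7]
force: [0.0, 0.0, 0.9]
opening: 42.6
grasp_force: 0.0
```

```bash
python3 snap.py w12
```

```text
30.3 [ 593.4 -179.3   88. ]
```

Call:
drive_tool --commands '[[[-0.2, 1, 1], -0.6, 0.6], [[-0.2, 1, 1], -0.6, 0.7], [[-0.2, 1, 1], -0.6, 0.8], [[-0.2, 1, 1], -0.6, 0.9], [[-0.2, 1, 0.5], -0.6, 1], [[-0.2, 1, 0], -0.6, 1], [[-0.2, 1, 0], -0.6, 1], [[-0.2, 1, 0], -0.6, 1], [[-0.2, 1, 0], -0.6, 1], [[-0.2, 1, 0], -0.6, 1]]'

```text
clock: 31.3
ee_pos: [551.5, 21.8, 175.3]
tool_rot: [-179.9, -0.1, 140.9]
force: [0.1, 1.5, 0.4]
opening: 85.4
grasp_force: 0.0
```

Call:
drive_tool --commands '[[[-0.2, 1, 0], -0.6, 1], [[-0.2, 1, 0], -0.6, 1], [[-0.2, 1, 0], -0.6, 1], [[-0.2, 1, 0], -0.6, 1], [[-0.2, 1, 0], -0.6, 1], [[-0.2, 1, 0], -0.6, 1], [[-0.2, 1, 0], -0.6, 1], [[-0.2, 1, 0], -0.6, 1], [[-0.2, 1, 0], -0.6, 1], [[-0.2, 1, 0], -0.6, 1]]'

```text
clock: 32.3
ee_pos: [511.5, 221.6, 175.2]
tool_rot: [-179.9, 0.0, 99.6]
force: [1.0, -0.4, 0.1]
opening: 85.5
grasp_force: 0.0
```

Call:
drive_tool --commands '[[[0, 0, 0], -0.6, 1], [[0, 0, 0], -0.6, 1], [[0, 0, 0], -0.6, 1], [[0, 0, 0], -0.6, 1], [[0, 0, 0], 0, 1]]'

```text
clock: 32.8
ee_pos: [511.7, 220.8, 175.4]
tool_rot: [-179.9, 0.1, 83.3]
force: [-0.5, -0.2, -0.2]
opening: 85.2
grasp_force: 0.0
```

```bash
python3 snap.py w13
```

```text
32.85 [511.8 220.8 175.6]
```

Call:
drive_tool --commands '[[[-0.2, 1, 0], -0.5, 1], [[-0.2, 1, 0], -0.4, 1], [[-0.2, 1, 0], 0, 1], [[-0.2, 1, 0], 0, 1], [[0, 1, 0], 0, 1], [[0, 0, 0], 0, 1], [[0, 0, 0], 0, 1]]'

```text
clock: 33.55
ee_pos: [496.2, 321.1, 176.2]
tool_rot: [-180.0, 0.0, 77.2]
force: [0.1, -0.1, -0.2]
opening: 85.6
grasp_force: 0.0
```

```bash
python3 snap.py w14; python3 - <<'E'
from seg import *
for n in('w13','w14'):
    f=L(n);lab,st,c,I=seg(f,20,34,150,90)
    for i in I[:3]:
        ys,xs=np.where(lab==i);r=cv2.minAreaRect(np.c_[xs,ys].astype(np.float32))
        print(n,st[i],c[i],r,[onz(f,u,v,35,True)[:2] for u,v in cv2.boxPoints(r)])
f=L('w12');lab,st,c,I=seg(f,172,6)
for i in I[:4]:
    ys,xs=np.where(lab==i);r=cv2.minAreaRect(np.c_[xs,ys].astype(np.float32));print('w12',st[i],[onz(f,u,v,27,True)[:2] for u,v in cv2.boxPoints(r)])
E
```

```text
33.6 [496.2 320.6 176.2]
w13 [ 254   38   73   91 2384] [290.1  76.1] ((294.52056884765625, 81.05480194091797), (80.5243148803711, 66.0112075805664), 69.44395446777344) [array([460.5, 354.2]), array([522.5, 368.5]), array([540.6, 291.2]), array([478.7, 276. ])]
w14 [ 280  133   73   86 2355] [316.2 169.9] ((320.1000061035156, 173.6999969482422), (73.79023742675781, 63.95154571533203), 63.43495178222656) [array([460.8, 356.3]), array([521.7, 371.1]), array([540.5, 299. ]), array([476.8, 281.9])]
w12 [ 298  137   40  120 3764] [array([ 543.6, -194.9]), array([ 542.4, -167. ]), array([ 636.4, -161.4]), array([ 637.7, -192.7])]
w12 [ 250  114  369  217 3627] [array([ 671.3, -256. ]), array([ 508.2, -227.5]), array([512.5, 141. ]), array([787.4, 228.2])]
w12 [ 413  158   31  128 1785] [array([662.7, -93.5]), array([552.9, -96.5]), array([553.5, -82.5]), array([665.4, -77.3])]
w12 [ 0 97 11 14 65] [array([ 497.4, -543.9]), array([ 487.4, -518.3]), array([ 492.7, -508.9]), array([ 502.8, -533.7])]
```

Call:
drive_tool --commands '[[[0.15, 0.38, 0], 0.95, 1], [[0, 0, -0.8], 0.95, 1], [[0, 0, -1], 0.95, 1], [[0, 0, -1], 0.95, 1], [[0, 0, -1], 0, 1], [[0, 0, -0.8], 0, 1], [[0, 0, 0], 0, 1], [[0, 0, 0], 0, 1]]'

```text
clock: 34.4
ee_pos: [499.6, 328.3, 84.7]
tool_rot: [-180.0, 0.0, 103.2]
force: [-0.9, -0.0, -0.1]
opening: 85.4
grasp_force: 0.0
```

```bash
python3 snap.py w15; python3 - <<'E'
from seg import *
f=L('w15');lab,st,c,I=seg(f,20,34,150,90)
i=I[0];print(st[i],c[i])
for v in range(st[i,1]+2,st[i,1]+st[i,3],10):
    x=np.where(lab[v]==i)[0];p,q=onz(f,x.min(),v,35,True),onz(f,x.max(),v,35,True);print(v,x.min(),x.max(),p[:2],q[:2],np.linalg.norm(p-q).round(1))
ys,xs=np.where(lab==i)
for T,n in((1,'top'),):
    v=st[i,1];x=np.where(lab[v]==i)[0];print(v,onz(f,x.mean(),v,35,True))
f=L('w15');h=f['pixels']
# finger pads grey columns
for p in([499,328,35],[499.3-42*.97,328-42*.23,40],[499.3+42*.97,328+42*.23,40]):print(proj(f,p,True))
E
```

```text
34.45 [499.9 328.7  85.3]
[ 274  156   89   99 4523] [314.5 199.1]
158 286 342 [469.5 360.2] [506.9 369. ] 38.4
168 276 352 [464.2 351.9] [515.4 363.9] 52.6
178 274 359 [464.2 344.6] [522.  358.2] 59.3
188 274 362 [465.6 337.5] [525.9 351.7] 61.9
198 274 361 [467.  330.3] [527.2 344.5] 61.8
208 275 361 [469.2 323.1] [529.2 337.3] 61.7
218 275 360 [470.6 315.6] [530.5 329.8] 61.6
228 275 356 [472.1 308. ] [529.8 321.6] 59.3
238 275 346 [473.5 300.1] [524.7 312.3] 52.6
248 284 295 [481.6 293.6] [489.7 295.6] 8.3
156 [488.5 366.   35. ]
[317.1 210.9]
[258.3 213.1]
[376.6 213. ]
```

The case edges are symmetric about the tool (275–361, centre 318, against the tool at 317) and 62 mm wide, so it is lined up. I'll descend and grip.

Call:
drive_tool --commands '[[[0, 0, -1], 0, 1], [[0, 0, -1], 0, 1], [[0, 0, -1], 0, 1], [[0, 0, -0.9], 0, 1], [[0, 0, -0.45], 0, 1], [[0, 0, -0.2], 0, 1], [[0, 0, 0], 0, 1]]'

```text
clock: 35.15
ee_pos: [499.7, 328.8, -6.0]
tool_rot: [180.0, -0.0, 103.2]
force: [0.2, 0.4, 0.3]
opening: 85.7
grasp_force: 0.0
```

Call:
drive_tool --commands '[[[0, 0, 0], 0, 0.85], [[0, 0, 0], 0, 0.7], [[0, 0, 0], 0, 0.5], [[0, 0, 0], 0, 0.5], [[0, 0, 0], 0, 0.5]]' --squeeze 70

```text
clock: 35.65
ee_pos: [500.1, 329.1, -4.7]
tool_rot: [179.9, -0.0, 103.2]
force: [-1.1, -2.2, 7.7]
opening: 61.1
grasp_force: 76.0
```

```bash
python3 - <<'E'
from seg import *
f=L('w2');lab,st,c,I=seg(f,95,128,130,40,190)
u0,v0=proj(f,[590,5,14],True);i=lab[int(v0),int(u0)];print(st[i])
for v in range(st[i,1],st[i,1]+st[i,3],8):
    x=np.where(lab[v]==i)[0];p,q=onz(f,x.min()-.5,v,14,True),onz(f,x.max()+.5,v,14,True);print(v,p[:2],q[:2],((p+q)/2)[:2],np.linalg.norm(p-q).round(1))
E
```

```text
[ 274   66   69   91 5498]
66 [538.5  -1.1] [538.3   6.9] [538.4   2.9] 8.0
74 [548.6 -36.3] [546.   42.6] [547.3   3.1] 79.0
82 [558.1 -36. ] [555.4  43. ] [556.7   3.5] 79.0
90 [567.5 -35.6] [564.8  43.4] [566.1   3.9] 79.1
98 [576.8 -35.3] [574.1  43.9] [575.5   4.3] 79.2
106 [586.2 -35. ] [583.4  44.3] [584.8   4.6] 79.4
114 [595.5 -34.8] [592.7  44.7] [594.1   5. ] 79.6
122 [604.9 -34.5] [602.   45.2] [603.4   5.3] 79.8
130 [614.3 -34.3] [611.3  45.7] [612.8   5.7] 80.0
138 [623.5 -28.2] [621.   40.4] [622.2   6.1] 68.6
146 [632.7 -19.8] [630.8  31.5] [631.8   5.9] 51.3
154 [641.8  -6.6] [640.7  20.3] [641.2   6.8] 26.9
```

Call:
drive_tool --commands '[[[0, 0, 0.4], 0, 0.5], [[0, 0, 0.9], 0, 0.5], [[0, 0, 1], 0, 0.5], [[0, -0.5, 1], 0.7, 0.5], [[0.26, -1, 0], 0.75, 0.5], [[0.26, -1, 0], 0.75, 0.5], [[0.26, -1, 0], 0.75, 0.5], [[0.26, -1, 0], 0.75, 0.5], [[0.26, -1, 0], 0.75, 0.5], [[0.26, -1, 0], 0.75, 0.5]]'

```text
clock: 36.65
ee_pos: [530.6, 197.8, 60.1]
tool_rot: [180.0, 0.0, 139.2]
force: [-0.0, -0.2, -3.5]
opening: 60.9
grasp_force: 77.4
```

Call:
drive_tool --commands '[[[0.26, -1, 0], 0.75, 0.5], [[0.26, -1, 0], 0.75, 0.5], [[0.26, -1, 0], 0.75, 0.5], [[0.26, -1, 0], 0.75, 0.5], [[0.26, -1, 0], 0.75, 0.5], [[0.26, -1, 0], 0.75, 0.5], [[0.26, -1, 0], 0.75, 0.5], [[0.26, -1, 0], 0.75, 0.5], [[0.26, -0.9, 0], 0.3, 0.5], [[0, 0, 0], 0, 0.5]]'

```text
clock: 37.65
ee_pos: [578.0, 18.8, 60.1]
tool_rot: [-180.0, 0.1, -177.8]
force: [-0.9, -0.8, -3.5]
opening: 60.8
grasp_force: 77.3
```

Call:
drive_tool --commands '[[[0.1, -0.72, 0], 0, 0.5], [[0, 0, -0.6], 0, 0.5], [[0, 0, -0.8], 0, 0.5], [[0, 0, -0.3], 0, 0.5], [[0, 0, 0], 0, 0.5], [[0, 0, 0], 0, 0.5]]'

```text
clock: 38.25
ee_pos: [579.0, 6.7, 25.1]
tool_rot: [180.0, -0.1, -177.7]
force: [0.3, -0.4, -2.8]
opening: 61.0
grasp_force: 77.3
```

```bash
python3 snap.py w16; python3 - <<'E'
from seg import *
f=L('w16');lab,st,c,I=seg(f,95,128,130,40)
for i in I[:6]: print('blue',st[i],c[i])
lab,st,c,I=seg(f,20,34,150,90);i=I[0];print('yel',st[i],c[i])
for v in range(st[i,1],st[i,1]+st[i,3],20):
    x=np.where(lab[v]==i)[0];print(v,x.min(),x.max(),onz(f,x.mean(),v,62,True)[:2])
for p in((542,42.5,14),(545,-35,14),(538,3,14)):print(proj(f,p,True))
E
```

```text
38.3 [579.4   6.6  25.5]
blue [  44  158   58  166 1598] [ 82.6 233.1]
blue [ 245  168  137   41 1558] [314.1 183. ]
blue [ 142  170   54  118 1550] [167. 221.]
blue [435 158  52 129 890] [452.4 220.5]
blue [197 332  13  33 204] [203.2 347.1]
blue [446 344  11  33 150] [451.4 357.4]
yel [  244   184   146   145 11019] [312.6 246. ]
184 306 350 [538.1   9.9]
204 252 372 [546.9   3.7]
224 245 386 [555.8   5.4]
244 247 387 [565.1   7.2]
264 249 384 [575.    6.7]
284 251 382 [585.7   6.7]
304 251 370 [597.4   3.1]
324 266 304 [610.8  -7.4]
[381.4 173.5]
[246.  173.3]
[312.6 163.4]
```

Call:
drive_tool --commands '[[[0.04, -0.09, 0], 0, 0.5], [[0, 0, -0.3], 0, 0.5], [[0, 0, -0.3], 0, 0.5], [[0, 0, -0.1], 0, 0.5], [[0, 0, 0], 0, 0.5]]'

```text
clock: 38.8
ee_pos: [580.0, 4.4, 11.4]
tool_rot: [180.0, -0.0, -177.7]
force: [0.6, 0.2, -3.3]
opening: 60.9
grasp_force: 77.4
```

Call:
drive_tool --commands '[[[0, 0, -0.1], 0, 0.5], [[0, 0, 0], 0, 0.5]]'

```text
clock: 39.0
ee_pos: [580.0, 4.4, 11.3]
tool_rot: [180.0, -0.0, -177.7]
force: [-6.5, -0.4, 17.2]
opening: 61.0
grasp_force: 79.8
```

Call:
drive_tool --commands '[[[0, 0, 0], 0, 0.8], [[0, 0, 0], 0, 0.98], [[0, 0, 0], 0, 1], [[0, 0, 0.4], 0, 1], [[0, 0, 1], 0, 1], [[-0.5, 0, 1], 0, 1], [[-0.5, 0, 1], 0, 1], [[0, 0, 1], 0, 1], [[0, 0, 1], 0, 1], [[0, 0, 1], 0, 1]]'

```text
clock: 40.0
ee_pos: [560.1, 4.4, 138.9]
tool_rot: [-180.0, 0.0, -177.7]
force: [0.2, 0.6, -0.1]
opening: 85.5
grasp_force: 0.0
```

Call:
drive_tool --commands '[[[1, -0.6, 1], 0, 1], [[1, -0.6, 1], 0, 1], [[1, -0.6, 0], 0, 1], [[1, 0, 0], 0, 1], [[0.5, 0, 0], 0, 1], [[0, 0, 0], 0, 1], [[0, 0, 0], 0, 1]]'

```text
clock: 40.7
ee_pos: [649.2, -31.3, 177.2]
tool_rot: [180.0, -0.1, -177.7]
force: [0.8, -0.3, -0.2]
opening: 85.5
grasp_force: 0.0
```

```bash
python3 snap.py w17; python3 - <<'E'
from seg import *
f=L('w17')
us=np.array([proj(f,p,True) for p in([515,145,26],[530,-230,26],[748,-222,26],[735,150,26])])
x0,y0=np.maximum(us.min(0)-8,0).astype(int);x1,y1=(us.max(0)+8).astype(int);print(x0,y0,x1,y1)
i=f['pixels'][y0:y1,x0:x1,::-1];s=min(800/(x1-x0),600/(y1-y0));cv2.imwrite('pics/fin.png',cv2.resize(i,None,fx=s,fy=s,interpolation=cv2.INTER_CUBIC));print(s)
E
```

```text
40.75 [649.  -31.3 177.2]
132 60 491 264
2.2284122562674096
```

View pics/fin.png

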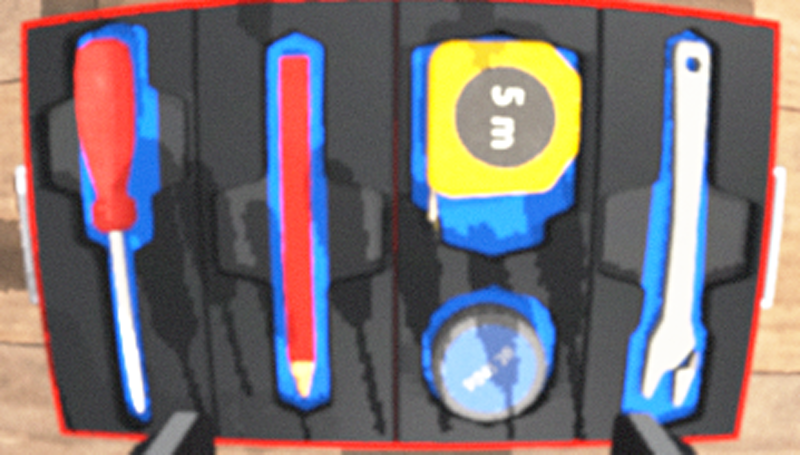

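All four items are in their cut-outs. The tape measure needs a numeric check, because its hook at (435,215) is close to the edge of the hook recess, which starts near 440, and it may be riding on the foam.

Call:
drive_tool --commands '[[[0, 1, 0], 0, 1], [[0, 1, 0], 0, 1], [[0, 1, 0], 0, 1], [[0, 1, 0], 0, 1], [[0, 1, 0], 0, 1], [[0, 1, 0], 0, 1], [[0, 1, 0], 0, 1], [[0, 0, 0], 0, 1], [[0, 0, 0], 0, 1]]'

```text
clock: 41.65
ee_pos: [649.4, 108.6, 177.6]
tool_rot: [-180.0, -0.0, -177.6]
force: [0.7, -0.2, -0.4]
opening: 85.4
grasp_force: 0.0
```

```bash
python3 snap.py w18; python3 - <<'E'
from seg import *
fs=[L('w17'),L('w18')];D=[]
for f in fs:
    lab,st,c,I=seg(f,20,34,150,90)
    i=min(I[:4],key=lambda i:np.hypot(*(c[i]-proj(f,[585,5,45],True))))
    print(st[i],c[i])
    ys,xs=np.where(lab==i);d={}
    # label centre: hole inside blob
    m=(lab==i).astype(np.uint8);full=np.zeros_like(m);ct,_=cv2.findContours(m,cv2.RETR_EXTERNAL,cv2.CHAIN_APPROX_NONE);cv2.drawContours(full,ct,-1,1,-1)
    hole=cv2.morphologyEx(full-m,cv2.MORPH_OPEN,np.ones((5,5),np.uint8));n,hl,hs,hc=cv2.connectedComponentsWithStats(hole);k=1+np.argmax(hs[1:,4]) if n>1 else 0
    el=cv2.fitEllipse(np.c_[np.where(hl==k)[::-1]].astype(np.float32));print('label',hs[k],hc[k],el)
    D.append(dict(label=el[0],labN=(hc[k][0],hs[k][1]-.5),labF=(hc[k][0],hs[k][1]+hs[k][3]-.5)))
    for v in(90,100,110,120,130,140):
        x=np.where(lab[v]==i)[0];print(v,x.min(),x.max(),onz(f,x.min()-.5,v,49,True)[:2],onz(f,x.max()+.5,v,49,True)[:2])
for k in D[0]: print(k,tri([ray(f,*d[k],True) for f,d in zip(fs,D)]))
E
```

```text
41.7 [649.5 108.1 177.6]
[ 324   78   69   69 2408] [354.7 111.6]
label [ 335   89   48   48 1826] [358.2 112.2] ((358.2026672363281, 112.21379089355469), (39.140472412109375, 39.62028503417969), 132.079833984375)
90 325 386 [558.8 -27.5] [554.8  30.1]
100 325 392 [568.2 -27.2] [563.8  36.4]
110 324 392 [577.5 -27.7] [573.2  37. ]
120 324 392 [586.8 -27.3] [582.7  37.6]
130 324 387 [596.2 -26.9] [592.6  33.4]
140 325 380 [605.5 -25.5] [602.5  27.3]
[ 182   75   67   86 2486] [213.7 109.5]
label [ 190   86   43   46 1592] [211.1 108.6] ((211.058837890625, 108.59867858886719), (35.4123649597168, 38.184505462646484), 14.81989574432373)
90 182 247 [558.3 -27.2] [560.5  40.6]
100 182 247 [568.2 -27. ] [570.   40.9]
110 182 247 [578.2 -26.9] [579.4  41.1]
120 182 247 [588.1 -26.9] [588.9  41.3]
130 183 241 [598.1 -25.9] [598.5  35.6]
140 184 219 [608.1 -25. ] [608.2  13.5]
label (array([577.8,   4.6,  48.5]), [np.float64(0.037187178160600916), np.float64(0.03718717816060219)])
labN (array([555.3,   3.6,  47.2]), [np.float64(0.14734729846771133), np.float64(0.1473472984676788)])
labF (array([600.1,   5.5,  51. ]), [np.float64(0.3035239914263748), np.float64(0.3035239914264998)])
```

```bash
python3 - <<'E'
from seg import *
f=L('w17');g=L('w18')
F=lambda u,v:(132+u/2.2284,60+v/2.2284)
for u,v in((433,200),(435,215),(440,230),(440,200),(445,240),(428,196)):
    print(u,v,*[onz(f,*F(u,v),z,True)[:2] for z in(14,20,26,35,45)])
# precise height: match texture patches of the label/case between the views via ECC-free approach: rectify both to plane z and compare
def rect(f,c,sx,sy,half=34,n=137):
    a=np.linspace(-half,half,n);X,Y=np.meshgrid(a,a)  # X along tray x
    t=np.radians(2.3);wx=c[0]+X*np.cos(t)-Y*np.sin(t);wy=c[1]+X*np.sin(t)+Y*np.cos(t);wz=c[2]+sx*X+sy*Y
    uv=np.array([proj(f,p,True) for p in np.c_[wx.ravel(),wy.ravel(),wz.ravel()]]).astype(np.float32)
    return cv2.remap(f['pixels'],uv[:,0].reshape(n,n),uv[:,1].reshape(n,n),cv2.INTER_LINEAR).astype(float)
best=[]
from itertools import product
for z,sx,sy in product((44,46,48,50,52,54),(-.15,-.1,-.05,0,.05,.1,.15),(-.1,-.05,0,.05,.1)):
    A,Bm=rect(f,(578,4.6,z),sx,sy,26,40),rect(g,(578,4.6,z),sx,sy,26,40)
    A-=A.mean((0,1));Bm-=Bm.mean((0,1));best.append(((A*Bm).sum()/np.sqrt((A*A).sum()*(Bm*Bm).sum()),z,sx,sy))
for b in sorted(best)[::-1][:10]:print(b)
E
```

```text
433 200 [618.9 -22.1] [618.2 -22.4] [617.4 -22.6] [616.3 -22.9] [615.1 -23.3]
435 215 [626.  -20.9] [625.1 -21.1] [624.3 -21.3] [623.  -21.7] [621.5 -22.1]
440 230 [633.1 -18.2] [632.1 -18.4] [631.1 -18.7] [629.6 -19.2] [627.9 -19.6]
440 200 [618.7 -18.9] [618.  -19.1] [617.3 -19.4] [616.2 -19.8] [614.9 -20.3]
445 240 [637.8 -15.5] [636.7 -15.9] [635.6 -16.2] [634.  -16.7] [632.2 -17.3]
428 196 [617.1 -24.6] [616.4 -24.8] [615.7 -24.9] [614.6 -25.2] [613.4 -25.5]
(np.float64(0.938061813709342), 50, -0.05, -0.05)
(np.float64(0.936420134822624), 50, -0.1, -0.05)
(np.float64(0.9360208765219802), 50, -0.05, -0.1)
(np.float64(0.9349968303490964), 50, 0, -0.05)
(np.float64(0.9344321099106356), 50, -0.1, -0.1)
(np.float64(0.9339304444934515), 50, 0, -0.1)
(np.float64(0.932374602998187), 50, -0.05, 0)
(np.float64(0.9306835719778621), 50, -0.1, 0)
(np.float64(0.9301508802626542), 50, -0.15, -0.05)
(np.float64(0.930126477909719), 50, 0, 0)
```

The tape's top is at z ≈ 49–50, as required, with little or no tilt within the measurement noise. The hook is close to the lip, so I'll check by touching the case lightly with shut fingers at its hook end and its near end.

Call:
drive_tool --commands '[[[-0.4, -0.86, -0.8], 0, 0.5], [[-0.4, -0.86, -0.9], 0, 0.2], [[-0.4, -0.86, -0.9], 0, 0], [[-0.4, -0.86, -0.9], 0, 0], [[-0.4, -0.86, -1], 0, 0], [[-0.42, -0.87, -1], 0, 0], [[0, 0, -0.6], 0, 0], [[0, 0, -0.5], 0, 0], [[0, 0, 0], 0, 0], [[0, 0, 0], 0, 0]]'

```text
clock: 42.7
ee_pos: [602.5, 5.5, 46.0]
tool_rot: [-180.0, 0.0, -177.7]
force: [0.1, -0.3, -0.5]
opening: -0.3
grasp_force: 0.0
```

Call:
drive_tool --commands '[[[0, 0, -0.15], 0, 0], [[0, 0, -0.15], 0, 0], [[0, 0, 0], 0, 0], [[0, 0, 0], 0, 0]]'

```text
clock: 43.1
ee_pos: [601.8, 5.2, 39.7]
tool_rot: [-180.0, 0.0, -177.7]
force: [0.7, 0.2, 0.5]
opening: -0.2
grasp_force: 0.0
```

Call:
drive_tool --commands '[[[0, 0, -0.1], 0, 0], [[0, 0, 0], 0, 0]]'

```text
clock: 43.3
ee_pos: [601.6, 5.0, 37.5]
tool_rot: [180.0, -0.0, -177.7]
force: [-0.1, -0.1, 0.1]
opening: 0.0
grasp_force: 0.0
```

Call:
drive_tool --commands '[[[0, 0, -0.1], 0, 0], [[0, 0, 0], 0, 0]]'

```text
clock: 43.5
ee_pos: [601.6, 5.0, 35.3]
tool_rot: [180.0, -0.0, -177.7]
force: [-0.2, 0.1, 0.2]
opening: 0.2
grasp_force: 0.0
```

Call:
drive_tool --commands '[[[0, 0, -0.06], 0, 0], [[0, 0, 0], 0, 0]]'

```text
clock: 43.7
ee_pos: [601.6, 5.0, 34.3]
tool_rot: [-180.0, -0.0, -177.7]
force: [0.5, -0.4, -0.2]
opening: -0.1
grasp_force: 0.0
```

Call:
drive_tool --commands '[[[0, 0, -0.05], 0, 0], [[0, 0, 0], 0, 0]]'

```text
clock: 43.9
ee_pos: [601.7, 5.0, 33.3]
tool_rot: [-180.0, -0.0, -177.7]
force: [0.1, -0.1, -0.6]
opening: 0.2
grasp_force: 0.0
```

Call:
drive_tool --commands '[[[0, 0, -0.06], 0, 0], [[0, 0, 0], 0, 0]]'

```text
clock: 44.1
ee_pos: [601.8, 5.0, 32.2]
tool_rot: [-180.0, 0.0, -177.7]
force: [0.1, 0.3, 0.7]
opening: 0.4
grasp_force: 0.0
```

Call:
drive_tool --commands '[[[0, 0, -0.05], 0, 0], [[0, 0, 0], 0, 0]]'

```text
clock: 44.3
ee_pos: [601.9, 5.0, 32.1]
tool_rot: [-180.0, 0.0, -177.7]
force: [-2.5, 0.2, 9.0]
opening: -0.2
grasp_force: 4.6
```

Contact came at TCP 32.1, which puts the case top at about 48–49 mm at the hook end, so the tape is lying flat. I'll retreat and hand in.

Call:
drive_tool --commands '[[[0, 0, 0.5], 0, 0], [[0, 0, 1], 0, 0], [[0, 0, 1], 0, 0], [[0, 0, 1], 0, 0], [[0, 0, 1], 0, 0], [[0, 0, 1], 0, 0], [[0, 0, 0], 0, 0], [[0, 0, 0], 0, 0]]'

```text
clock: 45.1
ee_pos: [601.9, 5.0, 141.5]
tool_rot: [-180.0, 0.1, -177.7]
force: [-0.1, -0.5, -0.2]
opening: 0.4
grasp_force: 0.0
```

```bash
python3 -c "
from workcell import arm
o=arm.observe();print(o['clock'],o['ee_pos'],o['force']);print(arm.job_done())"
```

```text
45.1 [601.85686923   5.02626696 141.48561215] [-0.09542243 -0.47903369 -0.20409743]
the job is handed in; nothing more can be done
None
```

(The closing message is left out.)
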